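# Reverse the row of cheroot boxes onto the dispatch rack

### The arm

A 6-joint arm with a two-finger parallel gripper is mounted at the origin on a cart in front of the work surface, level with it; the furniture and walls round the work are solid. World frame = base frame: x ahead of the robot, y to its left, z up, the work surface at z = 0. Lengths are in m, angles in rad, forces in N, time in s.
With the tool pointing down it reaches from about 0.35 to 0.925 m from the base axis. Payload 6.4 kg.
Tool frame: the origin (TCP) lies midway between the tips of the shut fingers; the grasp point (between the pads) lies 19 mm behind it; z points along the fingers, y is the line along which they close (so a half turn about z gives the same grasp; the last joint's range is limited). The gripper opens to 94 mm and grips with 3 to 60 N. Pads are 16 mm wide; open, the fingers measure 119 mm over their backs; the gripper's body (75 mm by 177 mm) begins 78 mm behind the grasp point.
Start: joints at [-1.414, 0.245, 1.558, -0, 1.339, -0.174], TCP at [0.211, -0.615, 0.17] pointing down, gripper open.
Joint ranges: [-3.13, 3.13], [-1.02, 2.26], [0.13, 2.54], [-0.95, 4.09], [0.21, 2.88], [-2.74, 2.74]. Speed limits (rad/s): [2.57, 2.57, 3.14, 3.14, 3.14, 3.14].

### API

Orientations are given as a unit quaternion [x, y, z, w].
In Python, from rig import state, grab_frame, job_done gives the robot as it stands.
- The arm moves only by the tool send_rows, never from a script. Its argument "rows" is a list of rows, each an object of numbers: "tx", "ty", "tz": the shift along the tool's x, y, z in m; "wx", "wy", "wz": the turn, a rotation vector about the tool's x, y, z in rad. In form: [{"tx": .., "ty": .., "tz": .., "wx": .., "wy": .., "wz": ..}, ...]. A call has exactly 5 rows; each row is the pose to reach, as a shift and turn from the pose commanded when the call began, along the tool's axes at that moment; what a row does not reach only later rows make up. A row lasts 1/12 s, in which the tool goes at most 41.7 mm and 7.16 degrees, less where a joint would pass 70% of its speed; a pose out of reach is approached as far as the arm can. A call with a gripper value outside its range is refused whole. "hand" is the finger opening in m, from 0 to 0.094, set as the call begins (left out, the last holds). The fingers move at their own pace and stop on an object; "newtons" is the grip in N (left out, the last holds). Time passes only in rows, so rows that repeat a pose let the fingers close, or fill a call up. It gives the time, the measured TCP pose, the force, the opening and the grip force at its end, in the units of the state.
- state(): the state, without advancing time (a new reading comes with each control period).
- grab_frame(name): name is "scene" or "side" or "wrist"; returns a dict with "image" (420x560x3 uint8, red, green, blue), "vertical_fov" (degrees; the focal length in pixels is half the picture's height over the tangent of half this angle, whatever the lens; pixels are square), "cx", "cy" (the principal point, pixels), "origin" and "orientation" of the camera in the world. Camera axes: x right, y up, looking along -z (the intrinsics and any distortion apply to the point x, -y, -z); pixel columns grow to the right and rows downward; lengths in m; the calibration is good to about 2 mm. A picture is of the moment at which its call begins. There is no depth.
- job_done(): hands the job in; it is judged then, once.
The state is a dict: "time": time; "qpos": joint angles; "joint_vel": joint speeds; "joint_efforts": joint torques, N m; "tool_pos": TCP position; "tool_rot": TCP orientation; "force": force on the tool from outside, world axes, zero at the start; "moment": the same for the moment, N m; "opening": finger opening in m; "finger_force": force on a finger pad.
Only numpy, scipy, OpenCV 4.12 (cv2) and the standard library are available. Lean on these libraries where they do the work, as an engineer would, in place of code of your own. Each camera call takes 0.05 s, during which the arm holds its last target. There are 200 camera calls.

### The job

Move the four round cheroot boxes from the dark packing rack to the pale dispatch rack so that the row ends in reverse order: the box that stood at the far left of the dark rack goes to the far right place of the pale rack, and so on, one box in each place. Keep the boxes upright all the time and leave each standing flat inside its own place.

Things in the scene. Friction and masses are not known exactly. Their poses are not given: they have to be found in the camera images.
- box_green_center (a point): Centre, half-way up, of the green box: round lacquer box with a green patterned wall and dark rims, full of upright cheroots; 58 mm across, 92 mm tall, this point 46 mm above its underside; straight wall up to 80 mm above the underside, the cheroot ends above that. Loose, 0.1 to 0.25 kg, upright at the start; z axis up, its yaw means nothing. Grip across the wall about 55 mm above its underside.
- box_purple_center (a point): Centre, half-way up, of the purple box: round lacquer box with a magenta-purple patterned wall and dark rims, full of upright cheroots; 58 mm across, 90 mm tall, this point 45 mm above its underside; straight wall up to 80 mm above the underside, the cheroot ends above that. Loose, 0.1 to 0.25 kg, upright at the start; z axis up, its yaw means nothing. Grip across the wall about 55 mm above its underside.
- box_straw_center (a point): Centre, half-way up, of the straw box: round box of woven straw-yellow bamboo with dark rims, full of upright cheroots; 57 mm across, 91 mm tall, this point 46 mm above its underside; straight wall up to 80 mm above the underside, the cheroot ends above that. Loose, 0.1 to 0.25 kg, upright at the start; z axis up, its yaw means nothing. Grip across the wall about 55 mm above its underside.
- box_brown_center (a point): Centre, half-way up, of the brown box: round lacquer box in shades of brown, closed by its own flat brown lid (the lid does not come off); 59 mm across, 72 mm tall, this point 36 mm above its underside; nearly straight wall over its whole height. Loose, 0.1 to 0.25 kg, upright at the start; z axis up, its yaw means nothing. Grip across the wall about 55 mm above its underside.
- packing_rack: Dark wooden rack holding the row at the start; fixed. Board 347 mm long, four places 78 x 78 mm inside between bars 7 mm thick, tops at z = 36 mm. Origin: on the table under the row's middle; place centres at x = 0, y = +127.5, +42.5, -42.5, -127.5 mm, floor z = 30 mm. y points to the robot's left, x away from it, yaw within 12 degrees. Ledge with 4 colour tags on the robot's side.
- dispatch_rack: Pale wooden rack, empty at the start, fixed, left or right of the packing rack. Same four walled places: 78 x 78 mm inside, bars 7 mm thick, tops at z = 36 mm; centres at x = 0, y = +127.5, +42.5, -42.5, -127.5 mm, floor z = 30 mm; no ledge. Origin: on the table under the row's middle; y points to the robot's left, x away from it, turned up to 12 degrees.
- tag_green: Small flat green tag, 20 x 46 x 4 mm, fixed on the packing rack's ledge in front of the place where the green box stands at the start, 66 mm from that place's centre; it stays there as a record of the first order. Origin under its centre, axes as the rack's.
- tag_purple: Small flat purple tag, 20 x 46 x 4 mm, fixed on the packing rack's ledge in front of the place where the purple box stands at the start, 66 mm from that place's centre; it stays there as a record of the first order. Origin under its centre, axes as the rack's.
- tag_straw: Small flat straw-yellow tag, 20 x 46 x 4 mm, fixed on the packing rack's ledge in front of the place where the straw box stands at the start, 66 mm from that place's centre; it stays there as a record of the first order. Origin under its centre, axes as the rack's.
- tag_brown: Small flat light brown tag, 20 x 46 x 4 mm, fixed on the packing rack's ledge in front of the place where the brown box stands at the start, 66 mm from that place's centre; it stays there as a record of the first order. Origin under its centre, axes as the rack's.
Not all that is in view belongs to the job. Leave any pink or turquoise look-alike of the part that bears box_purple_center alone.

How it is judged:
By the outcome, as a careful person would: the job done as asked, in the order asked, and still so for the second after the job is handed in, with the robot touching nothing.
It also fails if it takes over 109 s, if anything falls off the work surface, if the arm or the gripper's body presses on something with over 40 N, if the wrist force passes 120 N, or if a joint passes its speed limit or range.

## Working session

There is one attempt and no reset: what is moved stays moved. The work goes in short steps, Python scripts to look and compute and a tool call to move; the robot and the scene stay as the last step left them, time stands still between calls to the robot, and variables do not carry over. Pictures are saved under pics/ and viewed, at most 14 in all, crops included, and the job is handed in when it is done.

Besides the shell and the picture viewer there is one more tool, called after "Emit:" as name(argument=value, ...), one argument or row to a line, values as JSON. send_rows: Moves the arm, as the interface text tells. Its arguments: {"type":"object","properties":{"rows":{"type":"array","items":{"type":"object","properties":{"tx":{"type":"number"},"ty":{"type":"number"},"tz":{"type":"number"},"wx":{"type":"number"},"wy":{"type":"number"},"wz":{"type":"number"}}}},"hand":{"type":"number"},"newtons":{"type":"number"}},"required":["rows"]}

```bash
mkdir -p pics; ls; python3 - <<'E'
from rig import *
import cv2
print(state())
for n in("scene","side","wrist"):
    f=grab_frame(n); im=f.pop("image"); print(n,{k:v for k,v in f.items()})
    cv2.imwrite(f"pics/{n}0.png",im[:,:,::-1])
E
```

```text
pics
{'time': 0.0, 'qpos': array([-1.41410318e+00,  2.45788972e-01,  1.55899238e+00, -1.33755186e-05,
        1.33865830e+00, -1.74119228e-01]), 'joint_vel': array([ 4.74613765e-05,  7.15881487e-04, -2.68631591e-04,  1.24251933e-03,
        1.71459617e-03,  7.79270965e-05]), 'joint_efforts': array([-2.20421816e-04, -4.15834272e+01, -3.14602125e+01,  6.83888141e-02,
        3.32212576e-02, -1.49178272e-04]), 'tool_pos': array([ 0.21101461, -0.61410986,  0.16917309]), 'tool_rot': array([ 9.86350882e-01,  1.64654442e-01,  1.53968145e-06, -9.23520740e-04]), 'force': array([-0.22884581,  0.50090895,  0.07797614]), 'moment': array([-0.03211056, -0.03827891, -0.00160749]), 'finger_force': 0.0, 'opening': 0.09353786701834742}
scene {'vertical_fov': 55.34061319660592, 'cx': 285.1141222841756, 'cy': 209.69711153656672, 'origin': array([-0.10781011,  0.56932614,  0.75476935]), 'orientation': array([-0.17126821,  0.40001357,  0.82648466, -0.35718266])}
side {'vertical_fov': 55.718847873745645, 'cx': 274.2547056876987, 'cy': 216.80145168539008, 'origin': array([0.55744591, 0.96376814, 0.51473731]), 'orientation': array([0.01499593, 0.53733742, 0.84299199, 0.02020213])}
wrist {'vertical_fov': 63.11926951941281, 'cx': 280.53201407357574, 'cy': 210.09817546284907, 'origin': array([ 0.27128956, -0.59323699,  0.38438758]), 'orientation': array([-0.09177998,  0.06684965, -0.57754237,  0.80842586])}
```

```bash
cd pics; python3 -c "
import cv2
cv2.imwrite('s1.png',cv2.resize(cv2.imread('scene0.png'),(800,600)))
cv2.imwrite('d1.png',cv2.resize(cv2.imread('side0.png'),(800,600)))"
```

```text
(no output)
```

View pics/s1.png

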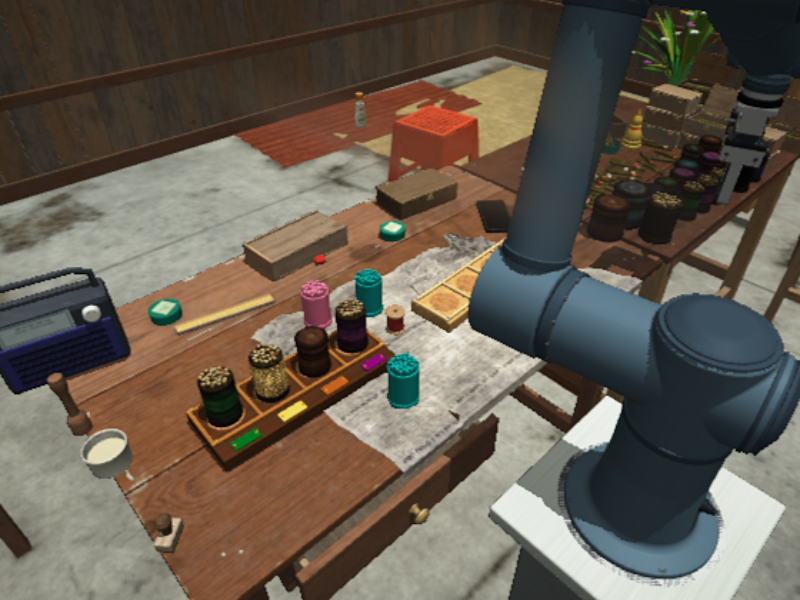

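View pics/d1.png

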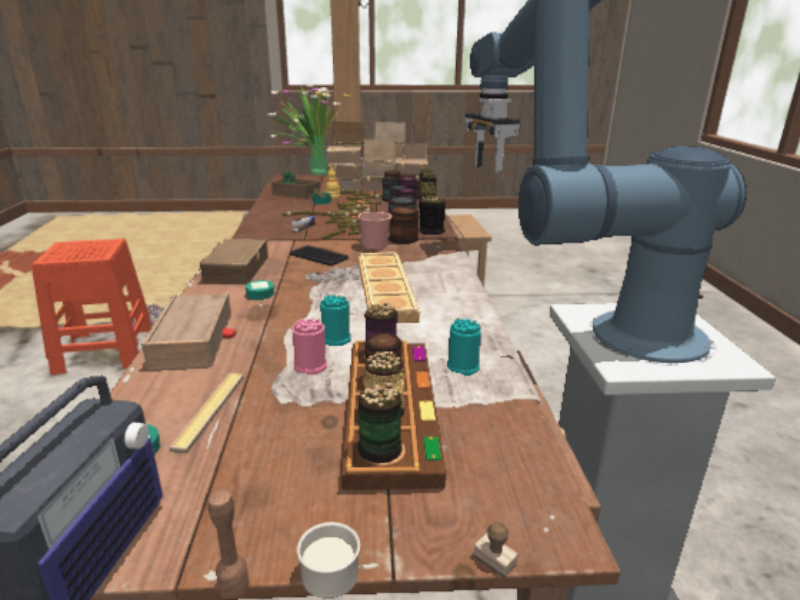

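The dark rack (side view, about x 345–445, y 340–485) holds green, straw, brown and purple, in that order from robot-left to right. The pale rack (360–418, 252–320) is empty. The pink box (310,345) and the turquoise ones (335,320 and 464,345) are the look-alikes, to be left alone. The purple box is the one at (380,330), in the rack behind the magenta tag. I'll confirm that in a crop.

```bash
cat > h.py <<'E'
import numpy as np, cv2
from scipy.spatial.transform import Rotation as R
def ray(f,u,v):
    fl=210/np.tan(np.radians(f["vertical_fov"])/2)
    d=R.from_quat(f["orientation"]).apply([(u-f["cx"])/fl,-(v-f["cy"])/fl,-1.])
    return f["origin"],d
def onz(f,u,v,z):
    o,d=ray(f,u,v); return o+d*(z-o[2])/d[2]
def proj(f,p):
    fl=210/np.tan(np.radians(f["vertical_fov"])/2)
    q=R.from_quat(f["orientation"]).inv().apply(np.asarray(p)-f["origin"])
    return f["cx"]-fl*q[...,0]/q[...,2], f["cy"]+fl*q[...,1]/q[...,2]
def tri(rs):
    A=0;b=0
    for o,d in rs:
        d=d/np.linalg.norm(d);P=np.eye(3)-np.outer(d,d);A=A+P;b=b+P@o
    return np.linalg.solve(A,b)
TAGH={"green":(50,75),"purple":(140,158),"straw":(24,32),"brown":(8,18)}
def tags(im,roi):
    h=cv2.cvtColor(im,cv2.COLOR_RGB2HSV);x0,y0,x1,y1=roi;out={}
    for k,(a,b) in TAGH.items():
        m=((h[...,0]>=a)&(h[...,0]<=b)&(h[...,1]>190)&(h[...,2]>130)).astype(np.uint8)
        z=np.zeros_like(m);z[y0:y1,x0:x1]=m[y0:y1,x0:x1]
        n,_,s,c=cv2.connectedComponentsWithStats(z)
        if n>1:
            i=1+np.argmax(s[1:,4]);out[k]=(*c[i],s[i,4])
    return out
E
python3 - <<'E'
from rig import *; from h import *
S=grab_frame("scene");D=grab_frame("side")
a=tags(S["image"],(140,230,285,330));b=tags(D["image"],(285,235,315,335))
print(a,b)
for k in a:
    if k in b: print(k,tri([ray(S,*a[k][:2]),ray(D,*b[k][:2])]).round(4))
c=cv2.resize(D["image"][165:350,190:345,::-1],None,fx=3.2,fy=3.2,interpolation=cv2.INTER_CUBIC);cv2.imwrite("pics/c1.png",c)
E
```

```text
{'purple': (np.float64(261.11267605633805), np.float64(252.66197183098592), np.int32(71)), 'brown': (np.float64(233.9322033898305), np.float64(269.0169491525424), np.int32(118))} {'green': (np.float64(301.9230769230769), np.float64(313.0), np.int32(104)), 'purple': (np.float64(292.92), np.float64(246.88), np.int32(50))}
purple [0.4665 0.1092 0.0333]
```

View pics/c1.png

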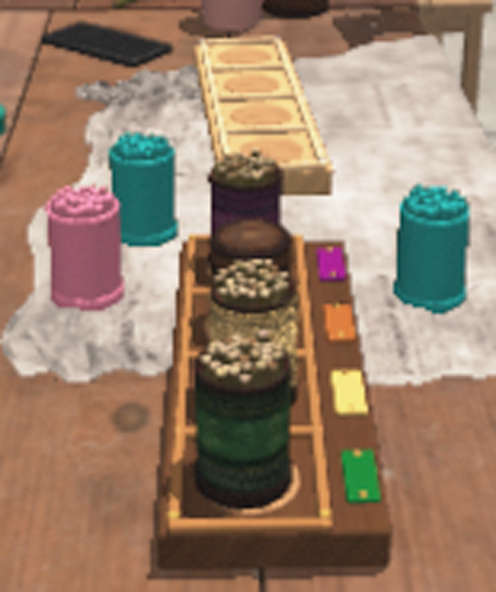

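The crop confirms it: purple stands in the dark rack beside the magenta tag (crop 332,264), and the pink box (85,245) and turquoise boxes (143,190 and 432,245) stand off the rack. Now I'll work out the positions.

```bash
python3 - <<'E'
from rig import *; from h import *
D=grab_frame("side")
def P(u,v,z): return onz(D,190+u/3.2,165+v/3.2,z)
t=[P(u,v,.034) for u,v in [(361,474),(349,391),(340,321),(332,264)]]
print(np.round(t,4)); 
t=np.array(t); d=t[0]-t[3]; yaw=np.arctan2(-d[0],d[1]); print("yaw",np.degrees(yaw),np.linalg.norm(d))
x=np.array([np.cos(yaw),np.sin(yaw),0]); print("places",np.round(t+.066*x,4))
# box tops
for n,u,v,z in [("green",242,352,.122),("straw",251,281,.121),("brown",250,238,.102),("purple",245,170,.12)]: print(n,P(u,v,z).round(4))
for u,v in [(199,40),(283,38),(327,165),(213,167)]: print(P(u,v,.036).round(4))
for u,v in [(167,527),(332,523),(190,238),(318,240)]: print('dark',P(u,v,.036).round(4))
for u,v in [(249,56),(253,85),(259,116),(265,150)]: print('palecentre',P(u,v,.030).round(4))
E
```

```text
[[0.4717 0.3647 0.034 ]
 [0.4698 0.2808 0.034 ]
 [0.4671 0.1955 0.034 ]
 [0.465  0.1133 0.034 ]]
yaw -1.5304892760227677 0.2515066325446661
places [[0.5377 0.363  0.034 ]
 [0.5358 0.279  0.034 ]
 [0.5331 0.1938 0.034 ]
 [0.531  0.1116 0.034 ]]
green [0.5414 0.366  0.122 ]
straw [0.5334 0.2862 0.121 ]
brown [0.5308 0.1951 0.102 ]
purple [0.5318 0.1236 0.12  ]
[ 0.5671 -0.4034  0.036 ]
[ 0.4716 -0.4064  0.036 ]
[ 0.4528 -0.0625  0.036 ]
[ 0.5546 -0.0626  0.036 ]
dark [0.5847 0.4079 0.036 ]
dark [0.4931 0.4088 0.036 ]
dark [0.5742 0.0701 0.036 ]
dark [0.4728 0.0778 0.036 ]
palecentre [ 0.5118 -0.3649  0.03  ]
palecentre [ 0.5108 -0.2766  0.03  ]
palecentre [ 0.5081 -0.1925  0.03  ]
palecentre [ 0.506  -0.1107  0.03  ]
```

Emit:
send_rows(
  rows=[
    {"tx":0.03,"ty":-0.02,"tz":-0.012,"wz":-0.1},
    {"tx":0.06,"ty":-0.04,"tz":-0.024,"wz":-0.2},
    {"tx":0.09,"ty":-0.06,"tz":-0.036,"wz":-0.3},
    {"tx":0.12,"ty":-0.08,"tz":-0.048,"wz":-0.4},
    {"tx":0.15,"ty":-0.1,"tz":-0.06,"wz":-0.5},
  ],
  hand=0.094,
  newtons=15,
)

```text
validation failed for argument at $.ro...
```

```bash
cat >> h.py <<'E'
def go(s,tgt,yawy,settle=True):
    "shift in tool axes and turn wz to reach world tgt with tool y at angle yawy (deg), tool down"
    r=R.from_quat(s["tool_rot"]); M=r.as_matrix()
    a=np.radians(yawy); y=np.array([np.cos(a),np.sin(a),0]);z=np.array([0,0,-1.]);x=np.cross(y,z)
    T=R.from_matrix(np.stack([x,y,z],1))
    print("shift",(M.T@(np.asarray(tgt)-s["tool_pos"])).round(4),"turn",(r.inv()*T).as_rotvec().round(4),"| pos",s["tool_pos"].round(4),"t",round(s["time"],2))
E
python3 -c "
from rig import *; from h import *
go(state(),[.51,-.22,.33],-2)"
```

```text
shift [ 0.4109 -0.2762 -0.1599] turn [-5.0000e-04 -5.0000e-04 -1.2051e+00] | pos [ 0.2111 -0.6145  0.1699] t 0.3
```

Emit:
send_rows(
  rows=[
    {"tx":0.03,"ty":-0.02,"tz":-0.012,"wx":0,"wy":0,"wz":-0.1},
    {"tx":0.06,"ty":-0.04,"tz":-0.024,"wx":0,"wy":0,"wz":-0.2},
    {"tx":0.09,"ty":-0.06,"tz":-0.036,"wx":0,"wy":0,"wz":-0.3},
    {"tx":0.12,"ty":-0.08,"tz":-0.048,"wx":0,"wy":0,"wz":-0.4},
    {"tx":0.15,"ty":-0.1,"tz":-0.06,"wx":0,"wy":0,"wz":-0.5},
  ],
  hand=0.094,
  newtons=15,
)

```text
time: 0.72
tool_pos: [0.3212, -0.47, 0.2308]
tool_rot: [0.914, 0.406, 0.0, 0.0]
force: [0.8, -0.0, -0.6]
opening: 0.0939
finger_force: 0.0
```

```bash
python3 -c "
from rig import *; from h import *
go(state(),[.51,-.22,.33],-2)"
```

```text
shift [ 0.3121 -0.0278 -0.0992] turn [ 1.000e-04 -1.000e-04 -7.007e-01] | pos [ 0.3212 -0.47    0.2308] t 0.72
```

Emit:
send_rows(
  rows=[
    {"tx":0.034,"ty":-0.003,"tz":-0.01,"wx":0,"wy":0,"wz":-0.12},
    {"tx":0.068,"ty":-0.006,"tz":-0.02,"wx":0,"wy":0,"wz":-0.24},
    {"tx":0.102,"ty":-0.009,"tz":-0.03,"wx":0,"wy":0,"wz":-0.36},
    {"tx":0.136,"ty":-0.012,"tz":-0.04,"wx":0,"wy":0,"wz":-0.48},
    {"tx":0.17,"ty":-0.015,"tz":-0.05,"wx":0,"wy":0,"wz":-0.6},
  ],
)

```text
time: 1.13
tool_pos: [0.4248, -0.3343, 0.2809]
tool_rot: [0.753, 0.658, 0.0, 0.0]
force: [1.5, -0.7, 0.3]
opening: 0.0937
finger_force: 0.0
```

```bash
python3 -c "
from rig import *; from h import *
go(state(),[.51,-.25,.33],-2)"
```

```text
shift [ 0.0949  0.0732 -0.0491] turn [ 0.0003  0.0002 -0.0992] | pos [ 0.4248 -0.3343  0.2809] t 1.13
```

Emit:
send_rows(
  rows=[
    {"tx":0.024,"ty":0.018,"tz":-0.012,"wx":0,"wy":0,"wz":-0.025},
    {"tx":0.048,"ty":0.036,"tz":-0.024,"wx":0,"wy":0,"wz":-0.05},
    {"tx":0.072,"ty":0.055,"tz":-0.036,"wx":0,"wy":0,"wz":-0.075},
    {"tx":0.095,"ty":0.073,"tz":-0.049,"wx":0,"wy":0,"wz":-0.1},
    {"tx":0.095,"ty":0.073,"tz":-0.049,"wx":0,"wy":0,"wz":-0.1},
  ],
)

```text
time: 1.55
tool_pos: [0.5129, -0.2493, 0.3323]
tool_rot: [0.719, 0.695, 0.001, 0.002]
force: [-0.0, -0.3, -0.1]
opening: 0.0936
finger_force: 0.0
```

```bash
python3 -c "
from rig import *; from h import *
f=grab_frame('wrist'); np.save('w1.npy',f,allow_pickle=True)
im=cv2.resize(f['image'],(800,600),interpolation=cv2.INTER_CUBIC);cv2.imwrite('pics/w1.png',im[:,:,::-1])
go(state(),[.53,.2,.33],-2)"
```

```text
shift [4.511e-01 2.300e-03 1.000e-04] turn [ 0.0023  0.0016 -0.0015] | pos [ 0.5113 -0.2507  0.3308] t 1.6
```

View pics/w1.png

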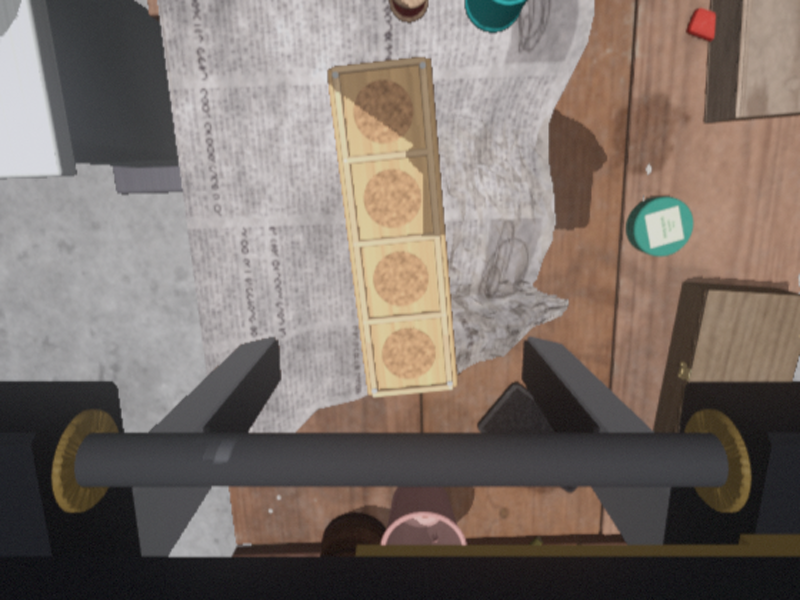

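The wrist view shows the whole pale rack, with its four cork discs at (382,111), (392,198), (401,277) and (409,354). I'll compute those and go look at the dark rack.

Emit:
send_rows(
  rows=[
    {"tx":0.02,"ty":0,"tz":0,"wx":0,"wy":0,"wz":0},
    {"tx":0.06,"ty":0,"tz":0,"wx":0,"wy":0,"wz":0},
    {"tx":0.1,"ty":0,"tz":0,"wx":0,"wy":0,"wz":0},
    {"tx":0.14,"ty":0,"tz":0,"wx":0,"wy":0,"wz":0},
    {"tx":0.18,"ty":0,"tz":0,"wx":0,"wy":0,"wz":0},
  ],
)

```text
time: 2.02
tool_pos: [0.5158, -0.0715, 0.3284]
tool_rot: [0.722, 0.692, -0.0, -0.0]
force: [1.6, -0.0, 0.3]
opening: 0.0937
finger_force: 0.0
```

Emit:
send_rows(
  rows=[
    {"tx":0.04,"ty":0,"tz":0,"wx":0,"wy":0,"wz":0},
    {"tx":0.08,"ty":0,"tz":0,"wx":0,"wy":0,"wz":0},
    {"tx":0.12,"ty":0,"tz":0,"wx":0,"wy":0,"wz":0},
    {"tx":0.15,"ty":0,"tz":0,"wx":0,"wy":0,"wz":0},
    {"tx":0.17,"ty":0,"tz":0,"wx":0,"wy":0,"wz":0},
  ],
)

```text
time: 2.43
tool_pos: [0.5228, 0.0994, 0.3284]
tool_rot: [0.721, 0.693, -0.0, -0.0]
force: [0.6, -0.2, -0.0]
opening: 0.0939
finger_force: 0.0
```

Emit:
send_rows(
  rows=[
    {"tx":0.03,"ty":0,"tz":0,"wx":0,"wy":0,"wz":0},
    {"tx":0.06,"ty":0,"tz":0,"wx":0,"wy":0,"wz":0},
    {"tx":0.08,"ty":0,"tz":0,"wx":0,"wy":0,"wz":0},
    {"tx":0.08,"ty":0,"tz":0,"wx":0,"wy":0,"wz":0},
    {"tx":0.08,"ty":0,"tz":0,"wx":0,"wy":0,"wz":0},
  ],
)

```text
time: 2.85
tool_pos: [0.5265, 0.1772, 0.3284]
tool_rot: [0.721, 0.693, -0.001, -0.0]
force: [0.3, 0.3, -0.0]
opening: 0.0936
finger_force: 0.0
```

```bash
python3 -c "
from rig import *; from h import *
f=np.load('w1.npy',allow_pickle=True).item()
p=np.array([onz(f,u*.7,v*.7,.03) for u,v in [(382,111),(392,198),(401,277),(409,354)]])
print(p.round(4)); d=p[0]-p[3]; print(np.degrees(np.arctan2(-d[0],d[1])),np.linalg.norm(d),p.mean(0))
f=grab_frame('wrist'); np.save('w2.npy',f,allow_pickle=True)
im=cv2.resize(f['image'],(800,600),interpolation=cv2.INTER_CUBIC);cv2.imwrite('pics/w2.png',im[:,:,::-1])
go(state(),[.532,.12,.2],-1.5)"
```

```text
[[ 0.4992 -0.1103  0.03  ]
 [ 0.5059 -0.1955  0.03  ]
 [ 0.5123 -0.279   0.03  ]
 [ 0.5181 -0.3666  0.03  ]]
4.2211376923049455 0.25702041926877867 [ 0.50887912 -0.23783485  0.03      ]
shift [-0.0562  0.0078  0.1286] turn [-0.001   0.0008 -0.0147] | pos [0.5267 0.1766 0.3286] t 2.9
```

View pics/w2.png

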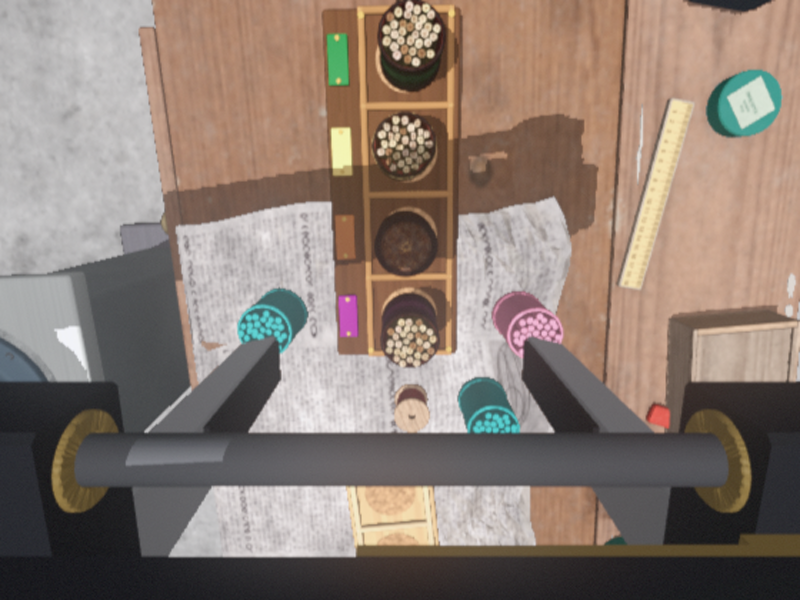

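Wrist view of the dark rack: box tops are at green (411,34), straw (405,147), brown (407,243) and purple (411,343). The turquoise (265,325; 490,405) and pink (530,325) boxes are just outside the rack and lower than my travel height.

```bash
python3 -c "
from rig import *; from h import *
f=np.load('w2.npy',allow_pickle=True).item()
for n,u,v,z in [('green',411,34,.122),('straw',405,147,.121),('brown',407,243,.102),('purple',411,343,.12),('tg',338,60,.034),('ts',341,151,.034),('tb',345,238,.034),('tp',347,316,.034),('teal1',265,325,.09),('pink',533,325,.09),('teal2',492,425,.09)]: print(n,onz(f,u*.7,v*.7,z).round(4))
"
```

```text
green [0.5403 0.3589 0.122 ]
straw [0.5323 0.2742 0.121 ]
brown [0.5311 0.1927 0.102 ]
purple [0.5312 0.1038 0.12  ]
tg [0.472  0.3633 0.034 ]
ts [0.4691 0.2795 0.034 ]
tb [0.4674 0.1928 0.034 ]
tp [0.464  0.1089 0.034 ]
teal1 [0.3913 0.1178 0.09  ]
pink [0.6496 0.1074 0.09  ]
teal2 [0.6103 0.0036 0.09  ]
```

Emit:
send_rows(
  rows=[
    {"tx":-0.025,"ty":0.002,"tz":0.02,"wx":0,"wy":0,"wz":0},
    {"tx":-0.05,"ty":0.004,"tz":0.04,"wx":0,"wy":0,"wz":0},
    {"tx":-0.07,"ty":0.007,"tz":0.06,"wx":0,"wy":0,"wz":0},
    {"tx":-0.07,"ty":0.007,"tz":0.09,"wx":0,"wy":0,"wz":0},
    {"tx":-0.07,"ty":0.007,"tz":0.12,"wx":0,"wy":0,"wz":0},
  ],
)

```text
time: 3.32
tool_pos: [0.5315, 0.1044, 0.2088]
tool_rot: [0.723, 0.691, 0.001, 0.001]
force: [-0.9, -0.2, -0.4]
opening: 0.0939
finger_force: 0.0
```

Emit:
send_rows(
  rows=[
    {"tx":0,"ty":0,"tz":0.03,"wx":0,"wy":0,"wz":0},
    {"tx":0,"ty":0,"tz":0.06,"wx":0,"wy":0,"wz":0},
    {"tx":0,"ty":0,"tz":0.09,"wx":0,"wy":0,"wz":0},
    {"tx":0,"ty":0,"tz":0.12,"wx":0,"wy":0,"wz":0},
    {"tx":0,"ty":0,"tz":0.142,"wx":0,"wy":0,"wz":0},
  ],
)

```text
time: 3.73
tool_pos: [0.5294, 0.1055, 0.0645]
tool_rot: [0.722, 0.692, -0.001, -0.001]
force: [-0.7, 0.6, -0.4]
opening: 0.0941
finger_force: 0.0
```

Emit:
send_rows(
  rows=[
    {"tx":0,"ty":0,"tz":0,"wx":0,"wy":0,"wz":0},
    {"tx":0,"ty":0,"tz":0,"wx":0,"wy":0,"wz":0},
    {"tx":0,"ty":0,"tz":0,"wx":0,"wy":0,"wz":0},
    {"tx":0,"ty":0,"tz":0,"wx":0,"wy":0,"wz":0},
    {"tx":0,"ty":0,"tz":0,"wx":0,"wy":0,"wz":0},
  ],
  hand=0.045,
  newtons=15,
)

```text
time: 4.15
tool_pos: [0.5326, 0.1072, 0.0693]
tool_rot: [0.721, 0.693, 0.001, 0.001]
force: [0.1, -0.3, 0.5]
opening: 0.0642
finger_force: 0.0
```

Emit:
send_rows(
  rows=[
    {"tx":0,"ty":0,"tz":0,"wx":0,"wy":0,"wz":0},
    {"tx":0,"ty":0,"tz":0,"wx":0,"wy":0,"wz":0},
    {"tx":0,"ty":0,"tz":0,"wx":0,"wy":0,"wz":0},
    {"tx":0,"ty":0,"tz":0,"wx":0,"wy":0,"wz":0},
    {"tx":0,"ty":0,"tz":0,"wx":0,"wy":0,"wz":0},
  ],
)

```text
time: 4.57
tool_pos: [0.532, 0.1075, 0.0687]
tool_rot: [0.721, 0.693, 0.001, 0.001]
force: [-1.8, -1.3, 5.8]
opening: 0.0568
finger_force: 15.0
```

Emit:
send_rows(
  rows=[
    {"tx":0,"ty":0,"tz":-0.015,"wx":0,"wy":0,"wz":0},
    {"tx":0,"ty":0,"tz":-0.045,"wx":0,"wy":0,"wz":0},
    {"tx":0,"ty":0,"tz":-0.08,"wx":0,"wy":0,"wz":0},
    {"tx":0,"ty":0,"tz":-0.115,"wx":0,"wy":0,"wz":0},
    {"tx":0,"ty":0,"tz":-0.14,"wx":0,"wy":0,"wz":0},
  ],
  newtons=20,
)

```text
time: 4.98
tool_pos: [0.5314, 0.1077, 0.2099]
tool_rot: [0.721, 0.693, 0.001, 0.001]
force: [0.8, -0.4, -1.2]
opening: 0.0568
finger_force: 20.0
```

Emit:
send_rows(
  rows=[
    {"tx":-0.012,"ty":-0.001,"tz":0,"wx":0,"wy":0,"wz":0},
    {"tx":-0.035,"ty":-0.004,"tz":0,"wx":0,"wy":0,"wz":0},
    {"tx":-0.065,"ty":-0.007,"tz":0,"wx":0,"wy":0,"wz":0},
    {"tx":-0.095,"ty":-0.01,"tz":0,"wx":0,"wy":0,"wz":0},
    {"tx":-0.125,"ty":-0.013,"tz":0,"wx":0,"wy":0,"wz":0},
  ],
)

```text
time: 5.4
tool_pos: [0.5113, -0.0181, 0.2048]
tool_rot: [0.721, 0.693, -0.001, -0.001]
force: [0.7, 0.3, -2.1]
opening: 0.0564
finger_force: 20.0
```

Emit:
send_rows(
  rows=[
    {"tx":-0.03,"ty":-0.003,"tz":0,"wx":0,"wy":0,"wz":0},
    {"tx":-0.058,"ty":-0.006,"tz":0,"wx":0,"wy":0,"wz":0},
    {"tx":-0.08,"ty":-0.009,"tz":0,"wx":0,"wy":0,"wz":0},
    {"tx":-0.094,"ty":-0.01,"tz":0,"wx":0,"wy":0,"wz":0},
    {"tx":-0.094,"ty":-0.01,"tz":0,"wx":0,"wy":0,"wz":0},
  ],
)

```text
time: 5.82
tool_pos: [0.4976, -0.1127, 0.2049]
tool_rot: [0.722, 0.691, -0.001, -0.001]
force: [-0.7, 0.3, -2.4]
opening: 0.0566
finger_force: 20.0
```

Emit:
send_rows(
  rows=[
    {"tx":0,"ty":0,"tz":0.01,"wx":0,"wy":0,"wz":0},
    {"tx":0,"ty":0,"tz":0.03,"wx":0,"wy":0,"wz":0},
    {"tx":0,"ty":0,"tz":0.055,"wx":0,"wy":0,"wz":0},
    {"tx":0,"ty":0,"tz":0.08,"wx":0,"wy":0,"wz":0},
    {"tx":0,"ty":0,"tz":0.1,"wx":0,"wy":0,"wz":0},
  ],
)

```text
time: 6.23
tool_pos: [0.4975, -0.1085, 0.1036]
tool_rot: [0.721, 0.693, -0.001, -0.002]
force: [-0.1, -0.6, -2.4]
opening: 0.0567
finger_force: 20.0
```

```bash
python3 -c "
from rig import *; from h import *
s=state();go(s,[.5,-.111,.069],-2.3);print(s['opening'],s['force'])
f=grab_frame('wrist');cv2.imwrite('pics/w3.png',f['image'][:,:,::-1])"
```

```text
shift [-0.0025  0.0027  0.0346] turn [-0.0035 -0.0018  0.0017] | pos [ 0.4975 -0.1085  0.1036] t 6.23
0.056748653914858574 [-0.05165932 -0.61715333 -2.37731766]
```

View pics/w3.png

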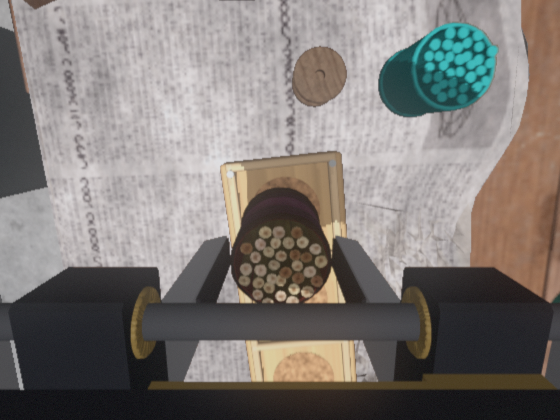

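The purple box (280,265) is held upright, centred over the leftmost pale place. I'll lower and release it.

Emit:
send_rows(
  rows=[
    {"tx":-0.001,"ty":0.002,"tz":0.01,"wx":0,"wy":0,"wz":0},
    {"tx":-0.002,"ty":0.003,"tz":0.02,"wx":0,"wy":0,"wz":0},
    {"tx":-0.002,"ty":0.003,"tz":0.03,"wx":0,"wy":0,"wz":0},
    {"tx":-0.002,"ty":0.003,"tz":0.035,"wx":0,"wy":0,"wz":0},
    {"tx":-0.002,"ty":0.003,"tz":0.038,"wx":0,"wy":0,"wz":0},
  ],
)

```text
time: 6.7
tool_pos: [0.502, -0.1123, 0.0687]
tool_rot: [0.721, 0.693, -0.0, -0.0]
force: [-6.3, 2.4, 17.8]
opening: 0.0564
finger_force: 20.0
```

Emit:
send_rows(
  rows=[
    {"tx":0,"ty":0,"tz":0.001,"wx":0,"wy":0,"wz":0},
    {"tx":0,"ty":0,"tz":0.001,"wx":0,"wy":0,"wz":0},
    {"tx":0,"ty":0,"tz":0.001,"wx":0,"wy":0,"wz":0},
    {"tx":0,"ty":0,"tz":0.001,"wx":0,"wy":0,"wz":0},
    {"tx":0,"ty":0,"tz":0.001,"wx":0,"wy":0,"wz":0},
  ],
)

```text
time: 7.12
tool_pos: [0.5028, -0.1128, 0.0688]
tool_rot: [0.721, 0.693, 0.0, 0.001]
force: [0.3, -0.0, -1.6]
opening: 0.0565
finger_force: 20.0
```

Emit:
send_rows(
  rows=[
    {"tx":0,"ty":0,"tz":0.001,"wx":0,"wy":0,"wz":0},
    {"tx":0,"ty":0,"tz":0.002,"wx":0,"wy":0,"wz":0},
    {"tx":0,"ty":0,"tz":0.002,"wx":0,"wy":0,"wz":0},
    {"tx":0,"ty":0,"tz":0.002,"wx":0,"wy":0,"wz":0},
    {"tx":0,"ty":0,"tz":0.002,"wx":0,"wy":0,"wz":0},
  ],
)

```text
time: 7.53
tool_pos: [0.5029, -0.113, 0.0687]
tool_rot: [0.721, 0.693, -0.0, 0.001]
force: [-5.3, 1.7, 11.1]
opening: 0.0563
finger_force: 20.0
```

Emit:
send_rows(
  rows=[
    {"tx":0,"ty":0,"tz":-0.001,"wx":0,"wy":0,"wz":0},
    {"tx":0,"ty":0,"tz":-0.001,"wx":0,"wy":0,"wz":0},
    {"tx":0,"ty":0,"tz":-0.001,"wx":0,"wy":0,"wz":0},
    {"tx":0,"ty":0,"tz":-0.001,"wx":0,"wy":0,"wz":0},
    {"tx":0,"ty":0,"tz":-0.001,"wx":0,"wy":0,"wz":0},
  ],
  hand=0.094,
)

```text
time: 7.95
tool_pos: [0.502, -0.1124, 0.067]
tool_rot: [0.721, 0.693, -0.0, -0.0]
force: [0.7, 1.1, 0.5]
opening: 0.0866
finger_force: 0.0
```

Emit:
send_rows(
  rows=[
    {"tx":0,"ty":0,"tz":0,"wx":0,"wy":0,"wz":0},
    {"tx":0,"ty":0,"tz":-0.02,"wx":0,"wy":0,"wz":0},
    {"tx":0,"ty":0,"tz":-0.06,"wx":0,"wy":0,"wz":0},
    {"tx":0,"ty":0,"tz":-0.1,"wx":0,"wy":0,"wz":0},
    {"tx":0,"ty":0,"tz":-0.14,"wx":0,"wy":0,"wz":0},
  ],
)

```text
time: 8.37
tool_pos: [0.5015, -0.1122, 0.2084]
tool_rot: [0.721, 0.693, -0.0, -0.001]
force: [0.5, -0.6, -0.5]
opening: 0.094
finger_force: 0.0
```

Emit:
send_rows(
  rows=[
    {"tx":0.02,"ty":0.001,"tz":0,"wx":0,"wy":0,"wz":0},
    {"tx":0.06,"ty":0.003,"tz":0,"wx":0,"wy":0,"wz":0},
    {"tx":0.1,"ty":0.005,"tz":0,"wx":0,"wy":0,"wz":0},
    {"tx":0.14,"ty":0.007,"tz":0,"wx":0,"wy":0,"wz":0},
    {"tx":0.18,"ty":0.009,"tz":0,"wx":0,"wy":0,"wz":0},
  ],
)

```text
time: 8.78
tool_pos: [0.5182, 0.0686, 0.2074]
tool_rot: [0.721, 0.693, 0.0, 0.0]
force: [-0.4, -0.3, -0.0]
opening: 0.0943
finger_force: 0.0
```

Emit:
send_rows(
  rows=[
    {"tx":0.04,"ty":0.002,"tz":0,"wx":0,"wy":0,"wz":0},
    {"tx":0.08,"ty":0.004,"tz":0,"wx":0,"wy":0,"wz":0},
    {"tx":0.11,"ty":0.006,"tz":0,"wx":0,"wy":0,"wz":0},
    {"tx":0.127,"ty":0.007,"tz":0,"wx":0,"wy":0,"wz":0},
    {"tx":0.127,"ty":0.007,"tz":0,"wx":0,"wy":0,"wz":0},
  ],
)

```text
time: 9.2
tool_pos: [0.5301, 0.1966, 0.2069]
tool_rot: [0.72, 0.694, 0.0, -0.0]
force: [-0.1, -0.1, -0.0]
opening: 0.0944
finger_force: 0.0
```

```bash
python3 -c "
from rig import *; from h import *
f=grab_frame('side');cv2.imwrite('pics/d2.png',cv2.resize(f['image'][150:360,170:370,::-1],None,fx=2.8,fy=2.8))
s=state();go(s,[.531,.193,.068],-2.3)"
```

```text
shift [-0.0018  0.001   0.1389] turn [-0.0006  0.0003  0.003 ] | pos [0.5301 0.1948 0.2069] t 9.25
```

View pics/d2.png

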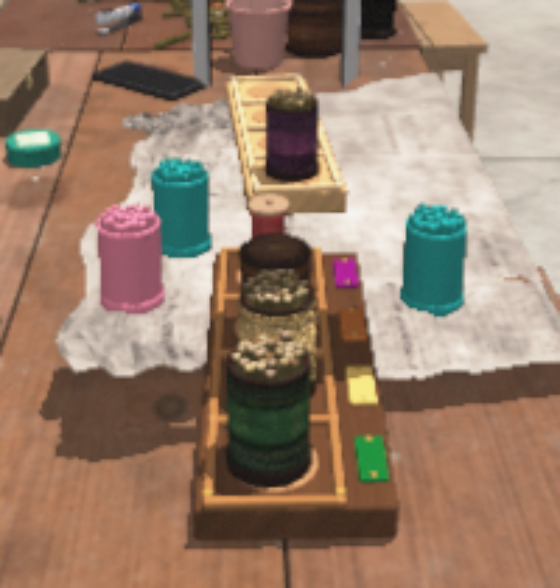

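Purple stands upright inside its place (crop 290,140) and the rest are undisturbed. Next is brown.

Emit:
send_rows(
  rows=[
    {"tx":-0.002,"ty":0.001,"tz":0.03,"wx":0,"wy":0,"wz":0},
    {"tx":-0.002,"ty":0.001,"tz":0.065,"wx":0,"wy":0,"wz":0},
    {"tx":-0.002,"ty":0.001,"tz":0.1,"wx":0,"wy":0,"wz":0},
    {"tx":-0.002,"ty":0.001,"tz":0.13,"wx":0,"wy":0,"wz":0},
    {"tx":-0.002,"ty":0.001,"tz":0.139,"wx":0,"wy":0,"wz":0},
  ],
)

```text
time: 9.67
tool_pos: [0.5275, 0.1895, 0.063]
tool_rot: [0.722, 0.692, -0.004, -0.002]
force: [-1.0, 0.1, -0.8]
opening: 0.0942
finger_force: 0.0
```

Emit:
send_rows(
  rows=[
    {"tx":0,"ty":0,"tz":0,"wx":0,"wy":0,"wz":0},
    {"tx":0,"ty":0,"tz":0,"wx":0,"wy":0,"wz":0},
    {"tx":0,"ty":0,"tz":0,"wx":0,"wy":0,"wz":0},
    {"tx":0,"ty":0,"tz":0,"wx":0,"wy":0,"wz":0},
    {"tx":0,"ty":0,"tz":0,"wx":0,"wy":0,"wz":0},
  ],
  hand=0.045,
  newtons=20,
)

```text
time: 10.08
tool_pos: [0.5328, 0.1917, 0.0703]
tool_rot: [0.721, 0.693, 0.001, 0.001]
force: [0.1, 0.3, 0.1]
opening: 0.064
finger_force: 0.0
```

Emit:
send_rows(
  rows=[
    {"tx":0,"ty":0,"tz":0,"wx":0,"wy":0,"wz":0},
    {"tx":0,"ty":0,"tz":0,"wx":0,"wy":0,"wz":0},
    {"tx":0,"ty":0,"tz":0,"wx":0,"wy":0,"wz":0},
    {"tx":0,"ty":0,"tz":0,"wx":0,"wy":0,"wz":0},
    {"tx":0,"ty":0,"tz":0,"wx":0,"wy":0,"wz":0},
  ],
)

```text
time: 10.5
tool_pos: [0.5313, 0.1916, 0.0683]
tool_rot: [0.721, 0.693, 0.0, -0.0]
force: [-0.9, -0.3, 0.1]
opening: 0.0452
finger_force: 0.0
```

Emit:
send_rows(
  rows=[
    {"tx":0,"ty":0,"tz":-0.015,"wx":0,"wy":0,"wz":0},
    {"tx":0,"ty":0,"tz":-0.045,"wx":0,"wy":0,"wz":0},
    {"tx":0,"ty":0,"tz":-0.08,"wx":0,"wy":0,"wz":0},
    {"tx":0,"ty":0,"tz":-0.115,"wx":0,"wy":0,"wz":0},
    {"tx":0,"ty":0,"tz":-0.14,"wx":0,"wy":0,"wz":0},
  ],
)

```text
time: 10.92
tool_pos: [0.5322, 0.1917, 0.2117]
tool_rot: [0.721, 0.693, 0.001, 0.001]
force: [0.5, 0.3, 0.1]
opening: 0.0449
finger_force: 0.0
```

It closed on nothing. I'll look before doing anything else.

```bash
python3 -c "
from rig import *; from h import *
f=grab_frame('side');w=grab_frame('wrist');np.save('w4.npy',w,allow_pickle=True)
a=cv2.resize(f['image'][150:360,170:370],(400,420));b=w['image'][:,80:480]
cv2.imwrite('pics/m4.png',np.hstack([a,b])[:,:,::-1])"
```

```text
(no output)
```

View pics/m4.png

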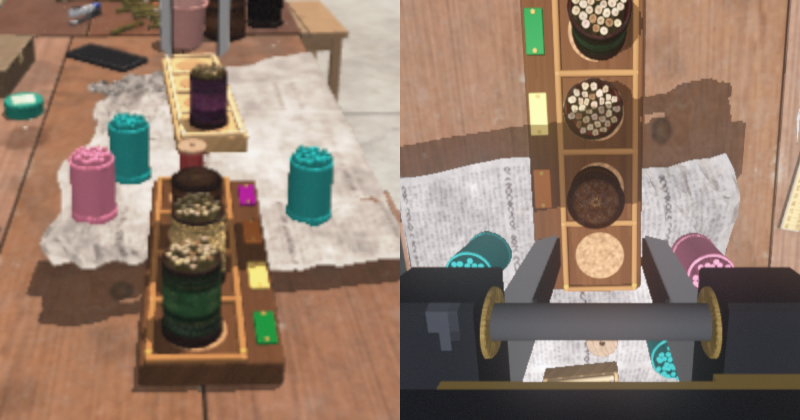

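```bash
python3 -c "
from rig import *; from h import *
w=np.load('w4.npy',allow_pickle=True).item();s=state()
print(w['origin'],onz(w,277,194,.102),onz(w,280,255,.03),onz(w,274,108,.121))
for y in (.107,.192): print(proj(w,[.531,y,.03]),proj(w,[.531,y,.102]))
print(s['tool_pos'],proj(w,s['tool_pos']))
f=grab_frame('side');print('side brown', onz(f,170+195/2,150+178/2,.102))
im=w['image'][130:330,170:390];cv2.imwrite('pics/m5.png',cv2.resize(im,None,fx=3,fy=3,interpolation=cv2.INTER_CUBIC)[:,:,::-1])"
```

```text
[0.53362817 0.25712058 0.43220499] [0.53174318 0.19756071 0.102     ] [0.53174847 0.10742495 0.03      ] [0.53251295 0.27731285 0.121     ]
(np.float64(279.4132993711118), np.float64(255.34804761951332)) (np.float64(280.0319535510931), np.float64(279.7720520014277))
(np.float64(276.45235642076915), np.float64(187.865106914151)) (np.float64(276.4883810876552), np.float64(199.59469205440652))
[0.53454204 0.19211624 0.21421156] (np.float64(281.9110668644686), np.float64(231.93595404444926))
side brown [0.53212033 0.19326691 0.102     ]
```

View pics/m5.png

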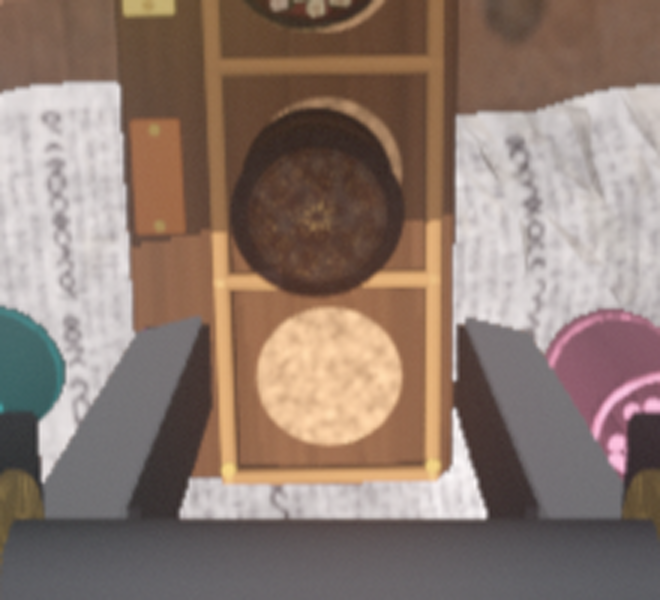

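The brown box is still upright in its place at about (.531, .189), so it was squeezed out of the fingers. I'll retry 10 mm lower and a little more to the right.

Emit:
send_rows(
  rows=[
    {"tx":-0.003,"ty":0,"tz":0,"wx":0,"wy":0,"wz":0},
    {"tx":-0.003,"ty":0,"tz":0,"wx":0,"wy":0,"wz":0},
    {"tx":-0.003,"ty":0,"tz":0,"wx":0,"wy":0,"wz":0},
    {"tx":-0.003,"ty":0,"tz":0,"wx":0,"wy":0,"wz":0},
    {"tx":-0.003,"ty":0,"tz":0,"wx":0,"wy":0,"wz":0},
  ],
  hand=0.094,
)

```text
time: 11.48
tool_pos: [0.5307, 0.1885, 0.2071]
tool_rot: [0.721, 0.693, -0.001, -0.001]
force: [0.0, 0.1, -0.3]
opening: 0.0748
finger_force: 0.0
```

Emit:
send_rows(
  rows=[
    {"tx":0,"ty":0,"tz":0.03,"wx":0,"wy":0,"wz":0},
    {"tx":0,"ty":0,"tz":0.065,"wx":0,"wy":0,"wz":0},
    {"tx":0,"ty":0,"tz":0.1,"wx":0,"wy":0,"wz":0},
    {"tx":0,"ty":0,"tz":0.13,"wx":0,"wy":0,"wz":0},
    {"tx":0,"ty":0,"tz":0.149,"wx":0,"wy":0,"wz":0},
  ],
)

```text
time: 11.9
tool_pos: [0.5287, 0.1882, 0.0552]
tool_rot: [0.721, 0.693, -0.002, -0.002]
force: [-0.7, -0.5, 0.1]
opening: 0.0945
finger_force: 0.0
```

Emit:
send_rows(
  rows=[
    {"tx":0,"ty":0,"tz":0,"wx":0,"wy":0,"wz":0},
    {"tx":0,"ty":0,"tz":0,"wx":0,"wy":0,"wz":0},
    {"tx":0,"ty":0,"tz":0,"wx":0,"wy":0,"wz":0},
    {"tx":0,"ty":0,"tz":0,"wx":0,"wy":0,"wz":0},
    {"tx":0,"ty":0,"tz":0,"wx":0,"wy":0,"wz":0},
  ],
  hand=0.055,
  newtons=15,
)

```text
time: 12.32
tool_pos: [0.5327, 0.1888, 0.0613]
tool_rot: [0.721, 0.693, 0.001, 0.001]
force: [0.4, -0.9, -0.0]
opening: 0.0644
finger_force: 0.0
```

Emit:
send_rows(
  rows=[
    {"tx":0,"ty":0,"tz":0,"wx":0,"wy":0,"wz":0},
    {"tx":0,"ty":0,"tz":0,"wx":0,"wy":0,"wz":0},
    {"tx":0,"ty":0,"tz":0,"wx":0,"wy":0,"wz":0},
    {"tx":0,"ty":0,"tz":0,"wx":0,"wy":0,"wz":0},
    {"tx":0,"ty":0,"tz":0,"wx":0,"wy":0,"wz":0},
  ],
)

```text
time: 12.73
tool_pos: [0.5317, 0.1888, 0.0605]
tool_rot: [0.721, 0.693, 0.0, 0.0]
force: [-2.7, 0.9, 6.1]
opening: 0.0559
finger_force: 15.0
```

```bash
python3 -c "
from rig import *; from h import *
s=state();print(s['tool_pos'],s['opening'],s['finger_force'])
w=grab_frame('wrist');np.save('w6.npy',w,allow_pickle=True)
im=w['image'][120:360,100:460];cv2.imwrite('pics/m6.png',cv2.resize(im,None,fx=2.2,fy=2.2,interpolation=cv2.INTER_CUBIC)[:,:,::-1])"
```

```text
[0.53173431 0.1887856  0.06045641] 0.055934989404068325 15.01006645616144
```

View pics/m6.png

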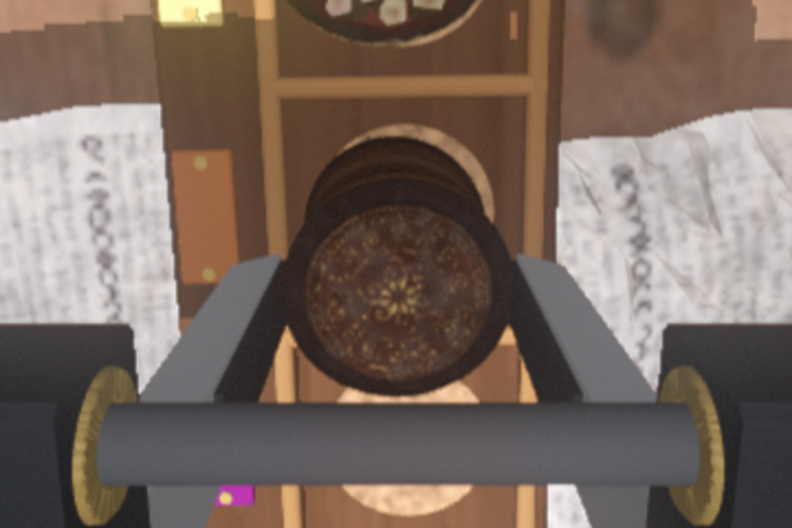

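Now it holds at 15 N, with the box centred between the pads. I'll firm the grip and lift gently.

Emit:
send_rows(
  rows=[
    {"tx":0,"ty":0,"tz":0,"wx":0,"wy":0,"wz":0},
    {"tx":0,"ty":0,"tz":-0.005,"wx":0,"wy":0,"wz":0},
    {"tx":0,"ty":0,"tz":-0.015,"wx":0,"wy":0,"wz":0},
    {"tx":0,"ty":0,"tz":-0.025,"wx":0,"wy":0,"wz":0},
    {"tx":0,"ty":0,"tz":-0.03,"wx":0,"wy":0,"wz":0},
  ],
  hand=0.045,
  newtons=20,
)

```text
time: 13.2
tool_pos: [0.5322, 0.1887, 0.0912]
tool_rot: [0.721, 0.693, 0.001, 0.001]
force: [0.4, -0.7, -1.0]
opening: 0.0551
finger_force: 20.0
```

Emit:
send_rows(
  rows=[
    {"tx":0,"ty":0,"tz":-0.01,"wx":0,"wy":0,"wz":0},
    {"tx":0,"ty":0,"tz":-0.035,"wx":0,"wy":0,"wz":0},
    {"tx":0,"ty":0,"tz":-0.065,"wx":0,"wy":0,"wz":0},
    {"tx":0,"ty":0,"tz":-0.095,"wx":0,"wy":0,"wz":0},
    {"tx":0,"ty":0,"tz":-0.11,"wx":0,"wy":0,"wz":0},
  ],
)

```text
time: 13.62
tool_pos: [0.533, 0.1888, 0.2043]
tool_rot: [0.721, 0.693, 0.003, 0.002]
force: [0.3, 0.2, -0.8]
opening: 0.0556
finger_force: 20.0
```

Emit:
send_rows(
  rows=[
    {"tx":-0.012,"ty":0,"tz":0,"wx":0,"wy":0,"wz":0},
    {"tx":-0.035,"ty":-0.001,"tz":0,"wx":0,"wy":0,"wz":0},
    {"tx":-0.065,"ty":-0.002,"tz":0,"wx":0,"wy":0,"wz":0},
    {"tx":-0.098,"ty":-0.003,"tz":0,"wx":0,"wy":0,"wz":0},
    {"tx":-0.131,"ty":-0.004,"tz":0,"wx":0,"wy":0,"wz":0},
  ],
)

```text
time: 14.03
tool_pos: [0.5206, 0.0561, 0.1978]
tool_rot: [0.721, 0.693, -0.001, -0.001]
force: [0.1, 0.3, -1.0]
opening: 0.0555
finger_force: 20.0
```

Emit:
send_rows(
  rows=[
    {"tx":-0.033,"ty":-0.001,"tz":0,"wx":0,"wy":0,"wz":0},
    {"tx":-0.066,"ty":-0.002,"tz":0,"wx":0,"wy":0,"wz":0},
    {"tx":-0.099,"ty":-0.003,"tz":0,"wx":0,"wy":0,"wz":0},
    {"tx":-0.132,"ty":-0.004,"tz":0,"wx":0,"wy":0,"wz":0},
    {"tx":-0.164,"ty":-0.004,"tz":0,"wx":0,"wy":0,"wz":0},
  ],
)

```text
time: 14.45
tool_pos: [0.5098, -0.1079, 0.1978]
tool_rot: [0.721, 0.693, -0.001, -0.001]
force: [-0.1, -0.1, -1.0]
opening: 0.0556
finger_force: 20.0
```

Emit:
send_rows(
  rows=[
    {"tx":-0.03,"ty":-0.001,"tz":0,"wx":0,"wy":0,"wz":0},
    {"tx":-0.055,"ty":-0.002,"tz":0,"wx":0,"wy":0,"wz":0},
    {"tx":-0.075,"ty":-0.003,"tz":0,"wx":0,"wy":0,"wz":0},
    {"tx":-0.09,"ty":-0.003,"tz":0,"wx":0,"wy":0,"wz":0},
    {"tx":-0.09,"ty":-0.003,"tz":0,"wx":0,"wy":0,"wz":0},
  ],
)

```text
time: 14.87
tool_pos: [0.5037, -0.1981, 0.1981]
tool_rot: [0.722, 0.692, -0.001, -0.001]
force: [0.2, 1.0, -2.7]
opening: 0.0556
finger_force: 20.0
```

```bash
python3 -c "
from rig import *; from h import *
s=state();go(s,[.506,-.1955,.06],-2.3);print(s['opening'],s['force'])"
```

```text
shift [0.0027 0.0024 0.1381] turn [-0.0017 -0.0002 -0.0032] | pos [ 0.5037 -0.1981  0.1981] t 14.87
0.055609471437416756 [ 0.15304671  0.98993958 -2.72512913]
```

Emit:
send_rows(
  rows=[
    {"tx":0.002,"ty":0.002,"tz":0.01,"wx":0,"wy":0,"wz":0},
    {"tx":0.002,"ty":0.002,"tz":0.035,"wx":0,"wy":0,"wz":0},
    {"tx":0.002,"ty":0.002,"tz":0.065,"wx":0,"wy":0,"wz":0},
    {"tx":0.002,"ty":0.002,"tz":0.095,"wx":0,"wy":0,"wz":0},
    {"tx":0.002,"ty":0.002,"tz":0.115,"wx":0,"wy":0,"wz":0},
  ],
)

```text
time: 15.28
tool_pos: [0.5052, -0.1909, 0.0802]
tool_rot: [0.72, 0.693, -0.0, -0.002]
force: [-0.4, -0.6, -1.1]
opening: 0.0554
finger_force: 20.0
```

Emit:
send_rows(
  rows=[
    {"tx":0,"ty":0,"tz":0.008,"wx":0,"wy":0,"wz":0},
    {"tx":0,"ty":0,"tz":0.015,"wx":0,"wy":0,"wz":0},
    {"tx":0,"ty":0,"tz":0.02,"wx":0,"wy":0,"wz":0},
    {"tx":0,"ty":0,"tz":0.023,"wx":0,"wy":0,"wz":0},
    {"tx":0,"ty":0,"tz":0.024,"wx":0,"wy":0,"wz":0},
  ],
)

```text
time: 15.7
tool_pos: [0.5076, -0.1939, 0.0609]
tool_rot: [0.721, 0.693, 0.0, 0.001]
force: [0.2, 0.5, -0.9]
opening: 0.0553
finger_force: 20.0
```

Emit:
send_rows(
  rows=[
    {"tx":0,"ty":0,"tz":0.001,"wx":0,"wy":0,"wz":0},
    {"tx":0,"ty":0,"tz":0.002,"wx":0,"wy":0,"wz":0},
    {"tx":0,"ty":0,"tz":0.002,"wx":0,"wy":0,"wz":0},
    {"tx":0,"ty":0,"tz":0.002,"wx":0,"wy":0,"wz":0},
    {"tx":0,"ty":0,"tz":0.002,"wx":0,"wy":0,"wz":0},
  ],
)

```text
time: 16.12
tool_pos: [0.5077, -0.1944, 0.0605]
tool_rot: [0.721, 0.693, 0.0, 0.001]
force: [-2.3, 2.5, 6.8]
opening: 0.0554
finger_force: 20.0
```

Emit:
send_rows(
  rows=[
    {"tx":0,"ty":0,"tz":-0.001,"wx":0,"wy":0,"wz":0},
    {"tx":0,"ty":0,"tz":-0.001,"wx":0,"wy":0,"wz":0},
    {"tx":0,"ty":0,"tz":-0.001,"wx":0,"wy":0,"wz":0},
    {"tx":0,"ty":0,"tz":-0.001,"wx":0,"wy":0,"wz":0},
    {"tx":0,"ty":0,"tz":-0.001,"wx":0,"wy":0,"wz":0},
  ],
  hand=0.094,
)

```text
time: 16.53
tool_pos: [0.5069, -0.1938, 0.0592]
tool_rot: [0.721, 0.693, 0.0, 0.0]
force: [0.6, 0.1, 0.2]
opening: 0.0856
finger_force: 0.0
```

Emit:
send_rows(
  rows=[
    {"tx":0,"ty":0,"tz":0,"wx":0,"wy":0,"wz":0},
    {"tx":0,"ty":0,"tz":-0.03,"wx":0,"wy":0,"wz":0},
    {"tx":0,"ty":0,"tz":-0.07,"wx":0,"wy":0,"wz":0},
    {"tx":0,"ty":0,"tz":-0.11,"wx":0,"wy":0,"wz":0},
    {"tx":0,"ty":0,"tz":-0.15,"wx":0,"wy":0,"wz":0},
  ],
)

```text
time: 16.95
tool_pos: [0.5064, -0.1934, 0.2106]
tool_rot: [0.721, 0.693, -0.0, -0.0]
force: [0.6, -0.2, 0.5]
opening: 0.094
finger_force: 0.0
```

Emit:
send_rows(
  rows=[
    {"tx":0.015,"ty":0,"tz":0,"wx":0,"wy":0,"wz":0},
    {"tx":0.05,"ty":0.001,"tz":0,"wx":0,"wy":0,"wz":0},
    {"tx":0.09,"ty":0.001,"tz":0,"wx":0,"wy":0,"wz":0},
    {"tx":0.13,"ty":0.002,"tz":0,"wx":0,"wy":0,"wz":0},
    {"tx":0.17,"ty":0.003,"tz":0,"wx":0,"wy":0,"wz":0},
  ],
)

```text
time: 17.37
tool_pos: [0.5165, -0.0224, 0.2091]
tool_rot: [0.721, 0.692, 0.0, 0.0]
force: [1.3, -0.3, -0.6]
opening: 0.0939
finger_force: 0.0
```

Emit:
send_rows(
  rows=[
    {"tx":0.04,"ty":0.001,"tz":0,"wx":0,"wy":0,"wz":0},
    {"tx":0.08,"ty":0.001,"tz":0,"wx":0,"wy":0,"wz":0},
    {"tx":0.12,"ty":0.002,"tz":0,"wx":0,"wy":0,"wz":0},
    {"tx":0.155,"ty":0.003,"tz":0,"wx":0,"wy":0,"wz":0},
    {"tx":0.19,"ty":0.003,"tz":0,"wx":0,"wy":0,"wz":0},
  ],
)

```text
time: 17.78
tool_pos: [0.527, 0.1679, 0.209]
tool_rot: [0.721, 0.693, 0.0, 0.0]
force: [0.6, -0.2, 0.3]
opening: 0.0941
finger_force: 0.0
```

Emit:
send_rows(
  rows=[
    {"tx":0.035,"ty":0,"tz":0,"wx":0,"wy":0,"wz":0},
    {"tx":0.065,"ty":0.001,"tz":0,"wx":0,"wy":0,"wz":0},
    {"tx":0.09,"ty":0.001,"tz":0,"wx":0,"wy":0,"wz":0},
    {"tx":0.112,"ty":0.001,"tz":0,"wx":0,"wy":0,"wz":0},
    {"tx":0.112,"ty":0.001,"tz":0,"wx":0,"wy":0,"wz":0},
  ],
)

```text
time: 18.2
tool_pos: [0.5322, 0.2809, 0.2087]
tool_rot: [0.72, 0.694, 0.0, -0.0]
force: [0.0, 0.3, -0.2]
opening: 0.0939
finger_force: 0.0
```

```bash
python3 -c "
from rig import *; from h import *
f=grab_frame('side');w=grab_frame('wrist');np.save('w7.npy',w,allow_pickle=True)
go(state(),[.533,.277,.062],-2.3)
a=cv2.resize(f['image'][150:360,170:370],(400,420));b=w['image'][:,80:480]
cv2.imwrite('pics/m7.png',np.hstack([a,b])[:,:,::-1])"
```

```text
shift [-0.0008  0.0007  0.1467] turn [-0.0006  0.0006  0.0016] | pos [0.5325 0.2779 0.2087] t 18.3
```

View pics/m7.png

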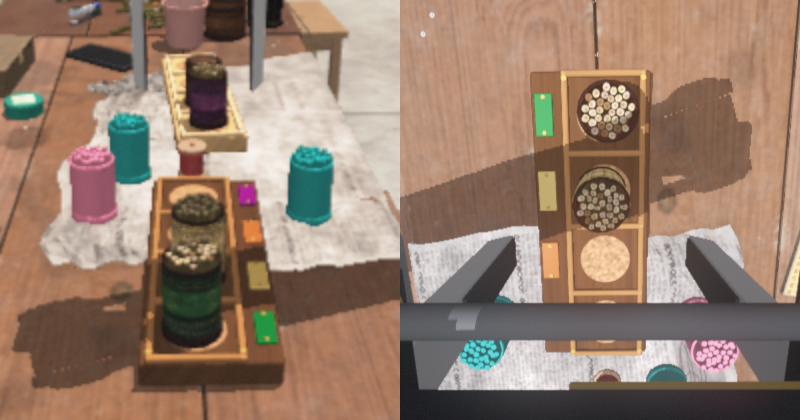

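Brown stands in the pale rack behind purple. The straw top is at full-frame pixel (282,204) and green at (288,109).

```bash
python3 -c "
from h import *
w=np.load('w7.npy',allow_pickle=True).item()
print(onz(w,282,204,.121),onz(w,288,109,.122))"
```

```text
[0.53218375 0.279746   0.121     ] [0.54031715 0.36204645 0.122     ]
```

Emit:
send_rows(
  rows=[
    {"tx":0.001,"ty":0,"tz":0.03,"wx":0,"wy":0,"wz":0},
    {"tx":0.001,"ty":0,"tz":0.065,"wx":0,"wy":0,"wz":0},
    {"tx":0.001,"ty":0,"tz":0.1,"wx":0,"wy":0,"wz":0},
    {"tx":0.001,"ty":0,"tz":0.13,"wx":0,"wy":0,"wz":0},
    {"tx":0.001,"ty":0,"tz":0.144,"wx":0,"wy":0,"wz":0},
  ],
)

```text
time: 18.72
tool_pos: [0.53, 0.2763, 0.0606]
tool_rot: [0.722, 0.692, -0.003, -0.001]
force: [-1.3, -0.2, 0.2]
opening: 0.0937
finger_force: 0.0
```

Emit:
send_rows(
  rows=[
    {"tx":0,"ty":0,"tz":0,"wx":0,"wy":0,"wz":0},
    {"tx":0,"ty":0,"tz":0,"wx":0,"wy":0,"wz":0},
    {"tx":0,"ty":0,"tz":0,"wx":0,"wy":0,"wz":0},
    {"tx":0,"ty":0,"tz":0,"wx":0,"wy":0,"wz":0},
    {"tx":0,"ty":0,"tz":0,"wx":0,"wy":0,"wz":0},
  ],
  hand=0.05,
  newtons=15,
)

```text
time: 19.13
tool_pos: [0.5344, 0.279, 0.0675]
tool_rot: [0.721, 0.693, 0.002, 0.001]
force: [-0.0, 0.1, -0.4]
opening: 0.064
finger_force: 0.0
```

Emit:
send_rows(
  rows=[
    {"tx":0,"ty":0,"tz":0,"wx":0,"wy":0,"wz":0},
    {"tx":0,"ty":0,"tz":0,"wx":0,"wy":0,"wz":0},
    {"tx":0,"ty":0,"tz":0,"wx":0,"wy":0,"wz":0},
    {"tx":0,"ty":0,"tz":0,"wx":0,"wy":0,"wz":0},
    {"tx":0,"ty":0,"tz":0,"wx":0,"wy":0,"wz":0},
  ],
)

```text
time: 19.55
tool_pos: [0.5335, 0.2789, 0.0666]
tool_rot: [0.721, 0.693, 0.001, 0.0]
force: [-2.1, -0.1, 6.2]
opening: 0.056
finger_force: 15.0
```

Emit:
send_rows(
  rows=[
    {"tx":0,"ty":0,"tz":-0.01,"wx":0,"wy":0,"wz":0},
    {"tx":0,"ty":0,"tz":-0.04,"wx":0,"wy":0,"wz":0},
    {"tx":0,"ty":0,"tz":-0.075,"wx":0,"wy":0,"wz":0},
    {"tx":0,"ty":0,"tz":-0.115,"wx":0,"wy":0,"wz":0},
    {"tx":0,"ty":0,"tz":-0.14,"wx":0,"wy":0,"wz":0},
  ],
  hand=0.045,
  newtons=20,
)

```text
time: 19.97
tool_pos: [0.5337, 0.2789, 0.2093]
tool_rot: [0.721, 0.693, 0.002, 0.001]
force: [0.4, -0.1, -1.9]
opening: 0.0558
finger_force: 20.0
```

Emit:
send_rows(
  rows=[
    {"tx":-0.012,"ty":0,"tz":0,"wx":0,"wy":0,"wz":0},
    {"tx":-0.035,"ty":0,"tz":0,"wx":0,"wy":0,"wz":0},
    {"tx":-0.065,"ty":0,"tz":0,"wx":0,"wy":0,"wz":0},
    {"tx":-0.098,"ty":0,"tz":0,"wx":0,"wy":0,"wz":0},
    {"tx":-0.132,"ty":0,"tz":0,"wx":0,"wy":0,"wz":0},
  ],
)

```text
time: 20.38
tool_pos: [0.5258, 0.145, 0.2029]
tool_rot: [0.721, 0.693, -0.001, -0.001]
force: [0.8, -1.0, -2.2]
opening: 0.0561
finger_force: 20.0
```

Emit:
send_rows(
  rows=[
    {"tx":-0.034,"ty":0,"tz":0,"wx":0,"wy":0,"wz":0},
    {"tx":-0.068,"ty":0,"tz":0,"wx":0,"wy":0,"wz":0},
    {"tx":-0.102,"ty":0,"tz":0,"wx":0,"wy":0,"wz":0},
    {"tx":-0.136,"ty":0,"tz":0,"wx":0,"wy":0,"wz":0},
    {"tx":-0.17,"ty":0,"tz":0,"wx":0,"wy":0,"wz":0},
  ],
)

```text
time: 20.8
tool_pos: [0.5189, -0.025, 0.2031]
tool_rot: [0.721, 0.693, -0.001, -0.001]
force: [0.7, -0.8, -3.1]
opening: 0.0559
finger_force: 20.0
```

Emit:
send_rows(
  rows=[
    {"tx":-0.034,"ty":0,"tz":0,"wx":0,"wy":0,"wz":0},
    {"tx":-0.068,"ty":0,"tz":0,"wx":0,"wy":0,"wz":0},
    {"tx":-0.102,"ty":0,"tz":0,"wx":0,"wy":0,"wz":0},
    {"tx":-0.136,"ty":0,"tz":0,"wx":0,"wy":0,"wz":0},
    {"tx":-0.168,"ty":0,"tz":0,"wx":0,"wy":0,"wz":0},
  ],
)

```text
time: 21.22
tool_pos: [0.5121, -0.1927, 0.203]
tool_rot: [0.721, 0.693, -0.001, -0.002]
force: [0.2, 0.7, -2.8]
opening: 0.0562
finger_force: 20.0
```

Emit:
send_rows(
  rows=[
    {"tx":-0.03,"ty":0,"tz":0,"wx":0,"wy":0,"wz":0},
    {"tx":-0.055,"ty":0,"tz":0,"wx":0,"wy":0,"wz":0},
    {"tx":-0.075,"ty":0,"tz":0,"wx":0,"wy":0,"wz":0},
    {"tx":-0.089,"ty":0,"tz":0,"wx":0,"wy":0,"wz":0},
    {"tx":-0.089,"ty":0,"tz":0,"wx":0,"wy":0,"wz":0},
  ],
)

```text
time: 21.63
tool_pos: [0.509, -0.2819, 0.2034]
tool_rot: [0.722, 0.692, -0.0, -0.001]
force: [0.2, 1.0, -2.2]
opening: 0.0561
finger_force: 20.0
```

```bash
python3 -c "
from rig import *; from h import *
w=grab_frame('wrist');s=state();go(s,[.512,-.280,.0665],-2.3);print(s['opening'],s['force'])"
```

```text
shift [1.000e-04 2.800e-03 1.372e-01] turn [-0.002  -0.0018 -0.0017] | pos [ 0.5094 -0.2803  0.2037] t 21.68
0.05597935612190542 [-0.89881486  0.80895054 -2.74315053]
```

Emit:
send_rows(
  rows=[
    {"tx":0,"ty":0.001,"tz":0.01,"wx":0,"wy":0,"wz":0},
    {"tx":0,"ty":0.001,"tz":0.035,"wx":0,"wy":0,"wz":0},
    {"tx":0,"ty":0.001,"tz":0.065,"wx":0,"wy":0,"wz":0},
    {"tx":0,"ty":0.001,"tz":0.095,"wx":0,"wy":0,"wz":0},
    {"tx":0,"ty":0.001,"tz":0.115,"wx":0,"wy":0,"wz":0},
  ],
)

```text
time: 22.1
tool_pos: [0.51, -0.2769, 0.0863]
tool_rot: [0.72, 0.694, -0.0, -0.002]
force: [-0.1, 0.3, -2.6]
opening: 0.0558
finger_force: 20.0
```

Emit:
send_rows(
  rows=[
    {"tx":0,"ty":0,"tz":0.008,"wx":0,"wy":0,"wz":0},
    {"tx":0,"ty":0,"tz":0.015,"wx":0,"wy":0,"wz":0},
    {"tx":0,"ty":0,"tz":0.02,"wx":0,"wy":0,"wz":0},
    {"tx":0,"ty":0,"tz":0.023,"wx":0,"wy":0,"wz":0},
    {"tx":0,"ty":0,"tz":0.024,"wx":0,"wy":0,"wz":0},
  ],
)

```text
time: 22.52
tool_pos: [0.5121, -0.2803, 0.067]
tool_rot: [0.721, 0.693, 0.0, 0.001]
force: [-0.5, -0.3, -2.8]
opening: 0.0561
finger_force: 20.0
```

Emit:
send_rows(
  rows=[
    {"tx":0,"ty":0,"tz":0.001,"wx":0,"wy":0,"wz":0},
    {"tx":0,"ty":0,"tz":0.002,"wx":0,"wy":0,"wz":0},
    {"tx":0,"ty":0,"tz":0.002,"wx":0,"wy":0,"wz":0},
    {"tx":0,"ty":0,"tz":0.002,"wx":0,"wy":0,"wz":0},
    {"tx":0,"ty":0,"tz":0.002,"wx":0,"wy":0,"wz":0},
  ],
)

```text
time: 22.93
tool_pos: [0.5122, -0.281, 0.0667]
tool_rot: [0.721, 0.693, -0.0, 0.001]
force: [-2.8, 0.8, 5.6]
opening: 0.056
finger_force: 20.0
```

Emit:
send_rows(
  rows=[
    {"tx":0,"ty":0,"tz":-0.001,"wx":0,"wy":0,"wz":0},
    {"tx":0,"ty":0,"tz":-0.001,"wx":0,"wy":0,"wz":0},
    {"tx":0,"ty":0,"tz":-0.001,"wx":0,"wy":0,"wz":0},
    {"tx":0,"ty":0,"tz":-0.001,"wx":0,"wy":0,"wz":0},
    {"tx":0,"ty":0,"tz":-0.001,"wx":0,"wy":0,"wz":0},
  ],
  hand=0.094,
)

```text
time: 23.35
tool_pos: [0.5116, -0.2801, 0.0653]
tool_rot: [0.721, 0.693, 0.0, 0.0]
force: [0.4, 0.0, -0.8]
opening: 0.0859
finger_force: 0.0
```

Emit:
send_rows(
  rows=[
    {"tx":0,"ty":0,"tz":0,"wx":0,"wy":0,"wz":0},
    {"tx":0,"ty":0,"tz":-0.03,"wx":0,"wy":0,"wz":0},
    {"tx":0,"ty":0,"tz":-0.07,"wx":0,"wy":0,"wz":0},
    {"tx":0,"ty":0,"tz":-0.11,"wx":0,"wy":0,"wz":0},
    {"tx":0,"ty":0,"tz":-0.142,"wx":0,"wy":0,"wz":0},
  ],
)

```text
time: 23.77
tool_pos: [0.5119, -0.2803, 0.2103]
tool_rot: [0.721, 0.693, 0.0, 0.001]
force: [1.1, -0.6, -0.4]
opening: 0.0935
finger_force: 0.0
```

Emit:
send_rows(
  rows=[
    {"tx":0.015,"ty":0,"tz":0,"wx":0,"wy":0,"wz":0},
    {"tx":0.05,"ty":0,"tz":0,"wx":0,"wy":0,"wz":0},
    {"tx":0.088,"ty":0,"tz":0,"wx":0,"wy":0,"wz":0},
    {"tx":0.126,"ty":0,"tz":0,"wx":0,"wy":0,"wz":0},
    {"tx":0.165,"ty":0,"tz":0,"wx":0,"wy":0,"wz":0},
  ],
)

```text
time: 24.18
tool_pos: [0.5176, -0.1135, 0.2067]
tool_rot: [0.721, 0.692, -0.0, -0.0]
force: [1.2, 0.4, 1.2]
opening: 0.0941
finger_force: 0.0
```

Emit:
send_rows(
  rows=[
    {"tx":0.038,"ty":0,"tz":0,"wx":0,"wy":0,"wz":0},
    {"tx":0.076,"ty":0,"tz":0,"wx":0,"wy":0,"wz":0},
    {"tx":0.114,"ty":0,"tz":0,"wx":0,"wy":0,"wz":0},
    {"tx":0.152,"ty":0,"tz":0,"wx":0,"wy":0,"wz":0},
    {"tx":0.19,"ty":0.001,"tz":0,"wx":0,"wy":0,"wz":0},
  ],
)

```text
time: 24.6
tool_pos: [0.526, 0.0768, 0.2068]
tool_rot: [0.721, 0.693, -0.0, -0.0]
force: [0.3, -0.5, 0.7]
opening: 0.0941
finger_force: 0.0
```

Emit:
send_rows(
  rows=[
    {"tx":0.037,"ty":0,"tz":0,"wx":0,"wy":0,"wz":0},
    {"tx":0.074,"ty":0,"tz":0,"wx":0,"wy":0,"wz":0},
    {"tx":0.11,"ty":0,"tz":0,"wx":0,"wy":0,"wz":0},
    {"tx":0.145,"ty":0,"tz":0,"wx":0,"wy":0,"wz":0},
    {"tx":0.18,"ty":0.001,"tz":0,"wx":0,"wy":0,"wz":0},
  ],
)

```text
time: 25.02
tool_pos: [0.5341, 0.2565, 0.2066]
tool_rot: [0.721, 0.693, -0.0, -0.0]
force: [0.5, -0.5, -0.1]
opening: 0.0939
finger_force: 0.0
```

Emit:
send_rows(
  rows=[
    {"tx":0.035,"ty":0,"tz":0,"wx":0,"wy":0,"wz":0},
    {"tx":0.065,"ty":0,"tz":0,"wx":0,"wy":0,"wz":0},
    {"tx":0.09,"ty":0,"tz":0,"wx":0,"wy":0,"wz":0},
    {"tx":0.107,"ty":0.001,"tz":0,"wx":0,"wy":0,"wz":0},
    {"tx":0.107,"ty":0.001,"tz":0,"wx":0,"wy":0,"wz":0},
  ],
)

```text
time: 25.43
tool_pos: [0.5392, 0.3641, 0.2062]
tool_rot: [0.72, 0.694, -0.0, -0.0]
force: [0.6, 0.6, 0.4]
opening: 0.0942
finger_force: 0.0
```

```bash
python3 -c "
from rig import *; from h import *
grab_frame('side')
w=grab_frame('wrist');s=state();go(s,[.540,.362,.066],-2.3)
# green tag check and box-top blob: brightest cheroot pixels near prediction
g=proj(w,[.540,.362,.122]);u,v=map(int,g);print(g)
p=w['image'][v-40:v+40,u-40:u+40].astype(int);h=cv2.cvtColor(p.astype(np.uint8),cv2.COLOR_RGB2HSV)
m=(p.min(2)>95)&(h[...,1]<130);ys,xs=np.nonzero(m);print(len(xs));c=(u-40+np.median(xs),v-40+np.median(ys));print(c,onz(w,*c,.122))"
```

```text
shift [0.0008 0.0005 0.1404] turn [-0.0011  0.0009  0.0012] | pos [0.5396 0.3613 0.2064] t 25.53
(np.float64(282.88620220300504), np.float64(205.93366683399776))
1343
(np.float64(285.0), np.float64(211.0)) [0.54172697 0.357266   0.122     ]
```

Emit:
send_rows(
  rows=[
    {"tx":-0.001,"ty":0.001,"tz":0.03,"wx":0,"wy":0,"wz":0},
    {"tx":-0.001,"ty":0.001,"tz":0.065,"wx":0,"wy":0,"wz":0},
    {"tx":-0.001,"ty":0.001,"tz":0.1,"wx":0,"wy":0,"wz":0},
    {"tx":-0.001,"ty":0.001,"tz":0.13,"wx":0,"wy":0,"wz":0},
    {"tx":-0.001,"ty":0.001,"tz":0.142,"wx":0,"wy":0,"wz":0},
  ],
)

```text
time: 25.95
tool_pos: [0.538, 0.3573, 0.0599]
tool_rot: [0.722, 0.692, -0.004, -0.001]
force: [-0.6, -0.9, 0.4]
opening: 0.094
finger_force: 0.0
```

Emit:
send_rows(
  rows=[
    {"tx":0,"ty":0,"tz":0,"wx":0,"wy":0,"wz":0},
    {"tx":0,"ty":0,"tz":0,"wx":0,"wy":0,"wz":0},
    {"tx":0,"ty":0,"tz":0,"wx":0,"wy":0,"wz":0},
    {"tx":0,"ty":0,"tz":0,"wx":0,"wy":0,"wz":0},
    {"tx":0,"ty":0,"tz":0,"wx":0,"wy":0,"wz":0},
  ],
  hand=0.05,
  newtons=15,
)

```text
time: 26.37
tool_pos: [0.5426, 0.3609, 0.0677]
tool_rot: [0.721, 0.693, 0.002, 0.001]
force: [-0.6, -0.6, -1.3]
opening: 0.064
finger_force: 0.0
```

Emit:
send_rows(
  rows=[
    {"tx":0,"ty":0,"tz":0,"wx":0,"wy":0,"wz":0},
    {"tx":0,"ty":0,"tz":0,"wx":0,"wy":0,"wz":0},
    {"tx":0,"ty":0,"tz":0,"wx":0,"wy":0,"wz":0},
    {"tx":0,"ty":0,"tz":0,"wx":0,"wy":0,"wz":0},
    {"tx":0,"ty":0,"tz":0,"wx":0,"wy":0,"wz":0},
  ],
)

```text
time: 26.78
tool_pos: [0.5419, 0.3607, 0.0667]
tool_rot: [0.721, 0.693, 0.001, 0.0]
force: [-0.9, -0.9, 6.6]
opening: 0.0565
finger_force: 15.0
```

Emit:
send_rows(
  rows=[
    {"tx":0,"ty":0,"tz":-0.01,"wx":0,"wy":0,"wz":0},
    {"tx":0,"ty":0,"tz":-0.04,"wx":0,"wy":0,"wz":0},
    {"tx":0,"ty":0,"tz":-0.075,"wx":0,"wy":0,"wz":0},
    {"tx":0,"ty":0,"tz":-0.115,"wx":0,"wy":0,"wz":0},
    {"tx":0,"ty":0,"tz":-0.14,"wx":0,"wy":0,"wz":0},
  ],
  hand=0.045,
  newtons=20,
)

```text
time: 27.2
tool_pos: [0.5418, 0.3607, 0.2093]
tool_rot: [0.721, 0.693, 0.002, 0.001]
force: [1.4, 0.5, -1.1]
opening: 0.0566
finger_force: 20.0
```

Emit:
send_rows(
  rows=[
    {"tx":-0.012,"ty":0,"tz":0,"wx":0,"wy":0,"wz":0},
    {"tx":-0.035,"ty":0,"tz":0,"wx":0,"wy":0,"wz":0},
    {"tx":-0.065,"ty":0,"tz":0,"wx":0,"wy":0,"wz":0},
    {"tx":-0.098,"ty":0.001,"tz":0,"wx":0,"wy":0,"wz":0},
    {"tx":-0.132,"ty":0.001,"tz":0,"wx":0,"wy":0,"wz":0},
  ],
)

```text
time: 27.62
tool_pos: [0.535, 0.2265, 0.2027]
tool_rot: [0.721, 0.693, -0.002, -0.001]
force: [0.1, -1.2, -1.7]
opening: 0.0565
finger_force: 20.0
```

Emit:
send_rows(
  rows=[
    {"tx":-0.034,"ty":0,"tz":0,"wx":0,"wy":0,"wz":0},
    {"tx":-0.068,"ty":0,"tz":0,"wx":0,"wy":0,"wz":0},
    {"tx":-0.102,"ty":0,"tz":0,"wx":0,"wy":0,"wz":0},
    {"tx":-0.136,"ty":0.001,"tz":0,"wx":0,"wy":0,"wz":0},
    {"tx":-0.17,"ty":0.001,"tz":0,"wx":0,"wy":0,"wz":0},
  ],
)

```text
time: 28.03
tool_pos: [0.5291, 0.0565, 0.2029]
tool_rot: [0.721, 0.693, -0.001, -0.001]
force: [0.6, -0.8, -2.2]
opening: 0.0562
finger_force: 20.0
```

Emit:
send_rows(
  rows=[
    {"tx":-0.034,"ty":0,"tz":0,"wx":0,"wy":0,"wz":0},
    {"tx":-0.068,"ty":0,"tz":0,"wx":0,"wy":0,"wz":0},
    {"tx":-0.102,"ty":0,"tz":0,"wx":0,"wy":0,"wz":0},
    {"tx":-0.136,"ty":0.001,"tz":0,"wx":0,"wy":0,"wz":0},
    {"tx":-0.17,"ty":0.001,"tz":0,"wx":0,"wy":0,"wz":0},
  ],
)

```text
time: 28.45
tool_pos: [0.5233, -0.113, 0.203]
tool_rot: [0.721, 0.693, -0.001, -0.002]
force: [0.5, 0.1, -1.8]
opening: 0.0561
finger_force: 20.0
```

Emit:
send_rows(
  rows=[
    {"tx":-0.034,"ty":0,"tz":0,"wx":0,"wy":0,"wz":0},
    {"tx":-0.068,"ty":0,"tz":0,"wx":0,"wy":0,"wz":0},
    {"tx":-0.102,"ty":0,"tz":0,"wx":0,"wy":0,"wz":0},
    {"tx":-0.136,"ty":0.001,"tz":0,"wx":0,"wy":0,"wz":0},
    {"tx":-0.168,"ty":0.001,"tz":0,"wx":0,"wy":0,"wz":0},
  ],
)

```text
time: 28.87
tool_pos: [0.5176, -0.2807, 0.2028]
tool_rot: [0.721, 0.693, -0.0, -0.002]
force: [0.5, -0.1, -1.3]
opening: 0.0565
finger_force: 20.0
```

Emit:
send_rows(
  rows=[
    {"tx":-0.03,"ty":0,"tz":0,"wx":0,"wy":0,"wz":0},
    {"tx":-0.055,"ty":0,"tz":0,"wx":0,"wy":0,"wz":0},
    {"tx":-0.075,"ty":0.001,"tz":0,"wx":0,"wy":0,"wz":0},
    {"tx":-0.086,"ty":0.001,"tz":0,"wx":0,"wy":0,"wz":0},
    {"tx":-0.086,"ty":0.001,"tz":0,"wx":0,"wy":0,"wz":0},
  ],
)

```text
time: 29.28
tool_pos: [0.5155, -0.3666, 0.2031]
tool_rot: [0.722, 0.692, -0.0, -0.002]
force: [0.5, 1.0, -2.4]
opening: 0.0563
finger_force: 20.0
```

```bash
python3 -c "
from rig import *; from h import *
w=grab_frame('wrist');s=state();go(s,[.518,-.365,.0667],-2.3);print(s['opening'],s['force'])"
```

```text
shift [-1.000e-04  2.300e-03  1.368e-01] turn [-0.0022 -0.0023 -0.0012] | pos [ 0.516  -0.3652  0.2035] t 29.33
0.05636939407499083 [-0.32767297  0.06528914 -2.35446573]
```

Emit:
send_rows(
  rows=[
    {"tx":0,"ty":0,"tz":0.01,"wx":0,"wy":0,"wz":0},
    {"tx":0,"ty":0,"tz":0.035,"wx":0,"wy":0,"wz":0},
    {"tx":0,"ty":0,"tz":0.065,"wx":0,"wy":0,"wz":0},
    {"tx":0,"ty":0,"tz":0.095,"wx":0,"wy":0,"wz":0},
    {"tx":0,"ty":0,"tz":0.115,"wx":0,"wy":0,"wz":0},
  ],
)

```text
time: 29.75
tool_pos: [0.5158, -0.362, 0.0862]
tool_rot: [0.72, 0.693, 0.0, -0.002]
force: [-0.7, -0.5, -2.8]
opening: 0.0563
finger_force: 20.0
```

Emit:
send_rows(
  rows=[
    {"tx":0,"ty":0,"tz":0.008,"wx":0,"wy":0,"wz":0},
    {"tx":0,"ty":0,"tz":0.015,"wx":0,"wy":0,"wz":0},
    {"tx":0,"ty":0,"tz":0.02,"wx":0,"wy":0,"wz":0},
    {"tx":0,"ty":0,"tz":0.023,"wx":0,"wy":0,"wz":0},
    {"tx":0,"ty":0,"tz":0.024,"wx":0,"wy":0,"wz":0},
  ],
)

```text
time: 30.17
tool_pos: [0.5177, -0.3656, 0.0671]
tool_rot: [0.721, 0.693, 0.0, 0.001]
force: [0.3, -0.1, -1.8]
opening: 0.0564
finger_force: 20.0
```

Emit:
send_rows(
  rows=[
    {"tx":0,"ty":0,"tz":0.001,"wx":0,"wy":0,"wz":0},
    {"tx":0,"ty":0,"tz":0.002,"wx":0,"wy":0,"wz":0},
    {"tx":0,"ty":0,"tz":0.002,"wx":0,"wy":0,"wz":0},
    {"tx":0,"ty":0,"tz":0.002,"wx":0,"wy":0,"wz":0},
    {"tx":0,"ty":0,"tz":0.002,"wx":0,"wy":0,"wz":0},
  ],
)

```text
time: 30.58
tool_pos: [0.5178, -0.3663, 0.0668]
tool_rot: [0.721, 0.693, -0.0, 0.001]
force: [-3.0, 2.7, 5.4]
opening: 0.0562
finger_force: 20.0
```

Contact. I'll release, rise, and move back towards the middle for a check picture.

Emit:
send_rows(
  rows=[
    {"tx":0,"ty":0,"tz":-0.001,"wx":0,"wy":0,"wz":0},
    {"tx":0,"ty":0,"tz":-0.001,"wx":0,"wy":0,"wz":0},
    {"tx":0,"ty":0,"tz":-0.001,"wx":0,"wy":0,"wz":0},
    {"tx":0,"ty":0,"tz":-0.001,"wx":0,"wy":0,"wz":0},
    {"tx":0,"ty":0,"tz":-0.001,"wx":0,"wy":0,"wz":0},
  ],
  hand=0.094,
)

```text
time: 31.0
tool_pos: [0.5171, -0.3654, 0.0652]
tool_rot: [0.721, 0.693, 0.0, 0.0]
force: [-0.0, 0.4, 0.8]
opening: 0.0858
finger_force: 0.0
```

Emit:
send_rows(
  rows=[
    {"tx":0,"ty":0,"tz":0,"wx":0,"wy":0,"wz":0},
    {"tx":0,"ty":0,"tz":-0.03,"wx":0,"wy":0,"wz":0},
    {"tx":0,"ty":0,"tz":-0.07,"wx":0,"wy":0,"wz":0},
    {"tx":0,"ty":0,"tz":-0.11,"wx":0,"wy":0,"wz":0},
    {"tx":0,"ty":0,"tz":-0.15,"wx":0,"wy":0,"wz":0},
  ],
)

```text
time: 31.42
tool_pos: [0.5167, -0.3649, 0.2166]
tool_rot: [0.721, 0.693, -0.0, -0.0]
force: [0.9, -0.5, -0.1]
opening: 0.0939
finger_force: 0.0
```

Emit:
send_rows(
  rows=[
    {"tx":0.015,"ty":0,"tz":-0.02,"wx":0,"wy":0,"wz":0},
    {"tx":0.035,"ty":0,"tz":-0.05,"wx":0,"wy":0,"wz":0},
    {"tx":0.06,"ty":0,"tz":-0.08,"wx":0,"wy":0,"wz":0},
    {"tx":0.085,"ty":0,"tz":-0.11,"wx":0,"wy":0,"wz":0},
    {"tx":0.1,"ty":0,"tz":-0.13,"wx":0,"wy":0,"wz":0},
  ],
)

```text
time: 31.83
tool_pos: [0.5217, -0.2638, 0.349]
tool_rot: [0.721, 0.693, 0.001, 0.002]
force: [0.6, -0.1, -0.0]
opening: 0.0939
finger_force: 0.0
```

```bash
python3 -c "
from rig import *; from h import *
f=grab_frame('side');w=grab_frame('wrist');np.save('w8.npy',w,allow_pickle=True)
a=cv2.resize(f['image'][150:360,170:370],(400,420));b=w['image'][:,80:480]
cv2.imwrite('pics/m8.png',np.hstack([a,b])[:,:,::-1])"
```

```text
(no output)
```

View pics/m8.png

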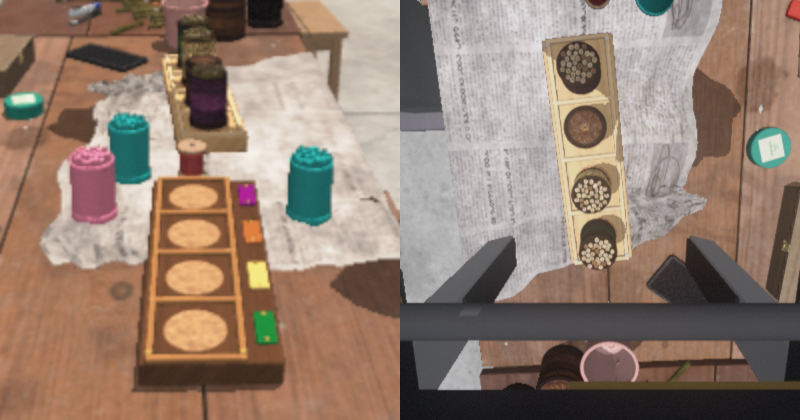

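The dark rack is empty. The pale rack reads purple, brown, straw, green from left to right, at (578,66), (585,126), (591,190) and (597,250), each box upright in its own place. Handing in.

```bash
python3 -c "
from rig import *
print(job_done())"
```

```text
the job is handed in; nothing more can be done
None
```

All four boxes stand upright in the pale rack in reverse order (purple, brown, straw, green from left to right), and the job is handed in at about 32 s; the first grip on the brown box missed and was redone.

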